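Make up the stud-bolt kit

TASK

Make up the kit for a flange job: slide the cover of the aluminium box open, pick every long stud bolt (and nothing else) out of the bin of mixed fixings and lay them all in the box, then slide its cover fully shut over them. Also stand every white bottle from the table upright in a crate cell of its own that is still empty. Leave the tins in the crate, the tape measure and the spray bottle where they are, and the other fixings in the bin.

Things in the scene. Friction and masses are not known exactly. Their poses are not given: they have to be found in the camera images.
- stud_box: Fixed aluminium box for stud bolts. Origin: underside, under the centre of its open well. The well is 130 mm along the box's x and 133 mm along its y, inner floor 5 mm above the origin, wall tops 47 mm (side walls along x, at y = +-66 to 72 mm, 52 mm). Beyond the well on the +x side (x = 65 to 130 mm) the box is a solid block 47 mm high. Two dark guide rails carry a sliding steel cover.
- cover (a joint): Sliding steel cover of the stud box: 0 = shut (well fully covered), grows as it slides along the box's +x (away from the robot); the well is fully open at 0.130 m, end stop at 0.140 m. Friction about 1.5 N; it stays where left and carries nothing.
- cover_grip (a point): Centre of the black grip bar on top of the cover, 65 mm above the stud box's origin and in the middle of the cover: 16 mm thick along the box's x, 60 mm long along its y, 26 mm tall (52 to 78 mm above the table). It moves with the cover: at joint 0 it is over the centre of the well.
- bin: Fixed grey plastic bin of mixed fixings, outer 254 mm (x) by 240 mm (y), walls 5 mm thick and 50 mm high, inner floor 5 mm. Origin: centre of its underside. Bin and stud box trade places (left or right) from start to start.
- crate: Fixed wooden kit crate, 144 mm (x) by 214 mm (y) by 55 mm high, inner floor 4 mm, divided into 2 (along x) by 3 (along y) cells of about 66 mm square; walls and dividers 4 mm thick, all 55 mm high. Origin: centre of its underside. Cell centres in its frame: x = -35 (near row) and +35 mm (far row), y = -70, 0 and +70 mm. It has some yaw. Some cells already hold a tin.
- stud_a: LONG stud bolt (wanted): steel threaded rod 12 mm thick, 100 mm long, with a hex nut 10 mm long, 19 mm across flats, near each end; between the nuts 74 mm of bare rod. Lies along its own x; origin under its middle, on the underside of the nuts (rod axis 9.5 mm above it). 100 g. Starts in the bin; may be absent.
- stud_b: LONG stud bolt (wanted): steel threaded rod 12 mm thick, 100 mm long, with a hex nut 10 mm long, 19 mm across flats, near each end; between the nuts 74 mm of bare rod. Lies along its own x; origin under its middle, on the underside of the nuts (rod axis 9.5 mm above it). 100 g. Starts in the bin; may be absent.
- stud_c: LONG stud bolt (wanted): steel threaded rod 12 mm thick, 100 mm long, with a hex nut 10 mm long, 19 mm across flats, near each end; between the nuts 74 mm of bare rod. Lies along its own x; origin under its middle, on the underside of the nuts (rod axis 9.5 mm above it). 100 g. Starts in the bin; may be absent.
- short_a: SHORT stud bolt (leave in the bin): as the long one, but 60 mm long. Lies along its x, origin under its middle.
- short_b: SHORT stud bolt (leave in the bin): as the long one, but 60 mm long. Lies along its x, origin under its middle.
- bar: Plain square steel bar, 90 x 16 x 16 mm, no nuts (leave in the bin). Along its x, origin under its middle.
- coupling: Pipe coupling, 46 mm long, 30 mm thick (leave in the bin). Along its x, origin under its middle.
- bracket: Aluminium angle bracket, foot 60 x 30 x 4 mm, upright leg 34 mm high at its -x end (leave in the bin). Origin under the foot's middle.
- bottle_a: White plastic bottle of thread compound with a grey cap, standing on the table near the crate: body 50 mm in diameter up to 60 mm, cap 28 mm in diameter from 66 to 102 mm height. Origin: centre of its underside, z up. 160 g, the weight low in the bottle. May be absent.
- bottle_b: White plastic bottle of thread compound with a grey cap, standing on the table near the crate: body 50 mm in diameter up to 60 mm, cap 28 mm in diameter from 66 to 102 mm height. Origin: centre of its underside, z up. 160 g, the weight low in the bottle. May be absent.
- bottle_c: White plastic bottle of thread compound with a grey cap, standing on the table near the crate: body 50 mm in diameter up to 60 mm, cap 28 mm in diameter from 66 to 102 mm height. Origin: centre of its underside, z up. 160 g, the weight low in the bottle. May be absent.
- bottle_d: White plastic bottle of thread compound with a grey cap, standing on the table near the crate: body 50 mm in diameter up to 60 mm, cap 28 mm in diameter from 66 to 102 mm height. Origin: centre of its underside, z up. 160 g, the weight low in the bottle. May be absent.
- tin_a: Small bare steel tin, 44 mm in diameter, 58 mm high, already standing in the crate cell at x -35, y -70 mm (stays there). Origin: centre of its underside. May be absent.
- tin_b: Small bare steel tin, 44 mm in diameter, 58 mm high, already standing in the crate cell at x -35, y +70 mm (stays there). Origin: centre of its underside. May be absent.
- tin_c: Small bare steel tin, 44 mm in diameter, 58 mm high, already standing in the crate cell at x +35, y +0 mm (stays there). Origin: centre of its underside. May be absent.
- tape: Tape measure 62 x 34 x 58 mm standing behind the crate: a bystander. Origin: centre of its underside.
- spray: Tall spray bottle, 52 mm in diameter, 170 mm high, behind the crate: a bystander, not to be packed. Origin: centre of its underside.
There are look-alikes about, which are no part of the job. What is shaped like the stud_a but turquoise is not meant.

How it is judged (in metres and radians):
On the way, in this order (a step that is already met when the one before it is completed fails the run):
1. the cover of the stud box has been slid open (at least 60 mm) (value of joint cover above 0.06 m), for 0.2 s.
2. every long stud bolt lies in the well of the stud box (x of stud_a in the frame of stud_box between -0.062 and 0.062 m and y of stud_a in the frame of stud_box between -0.06 and 0.06 m and z of each of stud_a, stud_b, stud_c in the frame of stud_box below 0.04 m and x of stud_b in the frame of stud_box between -0.062 and 0.062 m and y of stud_b in the frame of stud_box between -0.06 and 0.06 m and x of stud_c in the frame of stud_box between -0.062 and 0.062 m and y of stud_c in the frame of stud_box between -0.06 and 0.06 m), for 0.2 s.
3. the cover is shut over them (value of joint cover below 0.006 m), for 0.2 s.
At the end, for the whole second after the job is handed in: Every long stud bolt present lies in the well below the cover, which is shut to within 6 mm; every white bottle stands upright (within 11 degrees) on the floor of its own crate cell, within 14 mm of its centre each way; the other fixings are in the bin; the stud bolts are at rest (all of step 2 and linear speed of each of stud_a, stud_b, stud_c below 0.03 m/s and value of joint cover below 0.006 m and ((x of bottle_a in the frame of crate between -0.049 and -0.021 m and y of bottle_a in the frame of crate between -0.084 and -0.056 m) or (x of bottle_a in the frame of crate between -0.049 and -0.021 m and y of bottle_a in the frame of crate between -0.014 and 0.014 m) or (x of bottle_a in the frame of crate between -0.049 and -0.021 m and y of bottle_a in the frame of crate between 0.056 and 0.084 m) or (x of bottle_a in the frame of crate between 0.021 and 0.049 m and y of bottle_a in the frame of crate between -0.084 and -0.056 m) or (x of bottle_a in the frame of crate between 0.021 and 0.049 m and y of bottle_a in the frame of crate between -0.014 and 0.014 m) or (x of bottle_a in the frame of crate between 0.021 and 0.049 m and y of bottle_a in the frame of crate between 0.056 and 0.084 m)) and z of each of bottle_a, bottle_b, bottle_c, bottle_d in the frame of crate below 0.01 m and angle between each of bottle_a, bottle_b, bottle_c, bottle_d's own z axis and vertical below 0.2 rad and ((x of bottle_b in the frame of crate between -0.049 and -0.021 m and y of bottle_b in the frame of crate between -0.084 and -0.056 m) or (x of bottle_b in the frame of crate between -0.049 and -0.021 m and y of bottle_b in the frame of crate between -0.014 and 0.014 m) or (x of bottle_b in the frame of crate between -0.049 and -0.021 m and y of bottle_b in the frame of crate between 0.056 and 0.084 m) or (x of bottle_b in the frame of crate between 0.021 and 0.049 m and y of bottle_b in the frame of crate between -0.084 and -0.056 m) or (x of bottle_b in the frame of crate between 0.021 and 0.049 m and y of bottle_b in the frame of crate between -0.014 and 0.014 m) or (x of bottle_b in the frame of crate between 0.021 and 0.049 m and y of bottle_b in the frame of crate between 0.056 and 0.084 m)) and ((x of bottle_c in the frame of crate between -0.049 and -0.021 m and y of bottle_c in the frame of crate between -0.084 and -0.056 m) or (x of bottle_c in the frame of crate between -0.049 and -0.021 m and y of bottle_c in the frame of crate between -0.014 and 0.014 m) or (x of bottle_c in the frame of crate between -0.049 and -0.021 m and y of bottle_c in the frame of crate between 0.056 and 0.084 m) or (x of bottle_c in the frame of crate between 0.021 and 0.049 m and y of bottle_c in the frame of crate between -0.084 and -0.056 m) or (x of bottle_c in the frame of crate between 0.021 and 0.049 m and y of bottle_c in the frame of crate between -0.014 and 0.014 m) or (x of bottle_c in the frame of crate between 0.021 and 0.049 m and y of bottle_c in the frame of crate between 0.056 and 0.084 m)) and ((x of bottle_d in the frame of crate between -0.049 and -0.021 m and y of bottle_d in the frame of crate between -0.084 and -0.056 m) or (x of bottle_d in the frame of crate between -0.049 and -0.021 m and y of bottle_d in the frame of crate between -0.014 and 0.014 m) or (x of bottle_d in the frame of crate between -0.049 and -0.021 m and y of bottle_d in the frame of crate between 0.056 and 0.084 m) or (x of bottle_d in the frame of crate between 0.021 and 0.049 m and y of bottle_d in the frame of crate between -0.084 and -0.056 m) or (x of bottle_d in the frame of crate between 0.021 and 0.049 m and y of bottle_d in the frame of crate between -0.014 and 0.014 m) or (x of bottle_d in the frame of crate between 0.021 and 0.049 m and y of bottle_d in the frame of crate between 0.056 and 0.084 m)) and x of short_a in the frame of bin between -0.124 and 0.124 m and y of short_a in the frame of bin between -0.117 and 0.117 m and z of each of short_a, short_b, bar, coupling, bracket in the frame of bin below 0.06 m and x of short_b in the frame of bin between -0.124 and 0.124 m and y of short_b in the frame of bin between -0.117 and 0.117 m and x of bar in the frame of bin between -0.124 and 0.124 m and y of bar in the frame of bin between -0.117 and 0.117 m and x of coupling in the frame of bin between -0.124 and 0.124 m and y of coupling in the frame of bin between -0.117 and 0.117 m and x of bracket in the frame of bin between -0.124 and 0.124 m and y of bracket in the frame of bin between -0.117 and 0.117 m); the robot touches nothing.
It fails at once if a tin in the crate is moved more than 25 mm or tipped ((distance of tin_a from where it was at the start of the episode above 0.025 m or angle between tin_a's own z axis and vertical above 0.5 rad) or (distance of tin_b from where it was at the start of the episode above 0.025 m or angle between tin_b's own z axis and vertical above 0.5 rad) or (distance of tin_c from where it was at the start of the episode above 0.025 m or angle between tin_c's own z axis and vertical above 0.5 rad)).
It fails at once if the tape measure or the spray bottle is moved more than 50 mm (distance of any of tape, spray from where it was at the start of the episode above 0.05 m).
Of stud_a, stud_b, stud_c only 2 to 3 are there at a start; the rules pass over those that are not, and their reading is None.
Of tin_a, tin_b, tin_c only 1 to 2 are there at a start; the rules pass over those that are not, and their reading is None.
Of bottle_a, bottle_b, bottle_c, bottle_d only 3 to 4 are there at a start; the rules pass over those that are not, and their reading is None.
At some moment in a run one of bottle_a, bottle_b, bottle_c, bottle_d may be knocked a few centimetres aside while the robot is not near it.
It also fails if it takes over 208 s, if anything falls off the work surface, if the arm or the gripper's body presses on something with over 40 N, if the wrist force passes 120 N, or if a joint passes its speed limit or range.

ROBOT

A 6-joint arm with a two-finger parallel gripper is mounted at the origin on the work surface. World frame = base frame: x ahead of the robot, y to its left, z up, the work surface at z = 0. Lengths are in mm, angles in rad, forces in N, time in s.
With the tool pointing down it reaches from about 275 to 750 mm from the base axis. Payload 10.2 kg.
Tool frame: the origin (TCP) lies between the finger pads; the fingertips stand 8 mm ahead of it and the grasp point (between the pads) lies 11 mm behind it; z points along the fingers, y is the line along which they close (so a half turn about z gives the same grasp; the last joint's range is limited). The gripper opens to 85 mm and grips with 20 to 120 N. Pads are 22 mm wide; open, the fingers measure 114 mm over their backs; the gripper's body (76 mm by 85 mm) begins 54 mm behind the grasp point. The pads swing forward as they close: fully open they stand 13 mm farther back than shut.
Start: joints at [-1.475, 0.313, 1.498, -0, 1.331, -0.223], TCP at [164.536, -498.557, 206.394] pointing down, gripper open.
Joint ranges: [-2.94, 2.94], [-0.97, 2.17], [0.19, 2.56], [-1.23, 4.37], [0.02, 3.11], [-2.88, 2.88]. Speed limits (rad/s): [2.39, 2.39, 3.01, 3.14, 3.14, 3.14].

INTERFACE

Orientations are given as a unit quaternion [w, x, y, z].
In Python, from rig import * gives the robot as it stands.
- The arm moves only by the shell command python3 -m handwheel 'ROWS' [FORCE]. ROWS is JSON, a list that holds one entry, the list of rows, each a list of 7 numbers: the shift along the world's x, y, z in mm, then the turn, a rotation vector about the world's x, y, z in degrees, then the opening, from -1 (shut) to 1 (fully open). A call has 1 to 8 rows; each row shifts and turns the commanded pose from where the row before left it; what a row does not reach is not made up. A row lasts 1/8 s, in which the tool goes at most 62.5 mm and 10.7 degrees, less where a joint would pass 70% of its speed; a pose out of reach is approached as far as the arm can. A call is refused whole if a number of a shift passes 62.5 or a number of a turn 10.7, either way. A call with a gripper value outside its range is refused whole. The fingers move at their own pace and stop on an object; FORCE is the grip in N (left out, the last holds). Time passes only in rows, so rows that do not move let the fingers close. It gives the time, the measured TCP pose, the force, the opening and the grip force at its end, in the units of the state.
- sense(): the state, without advancing time (a new reading comes with each control period).
- capture(name): name is "scene" or "top" or "wrist"; returns a dict with "image" (384x512x3 uint8, red, green, blue), "fx", "fy", "cx", "cy" (pixels), "rvec" (rotation vector, rad) and "tvec" (3), from world to camera coordinates, as OpenCV has them; the wrist camera has in their place "hand_eye" (4x4, takes a point from camera to tool coordinates, whose origin is the TCP and whose axes are the flange's). Camera axes: x right, y down, z forward; pixel columns grow to the right and rows downward; lengths in mm; the calibration is good to about 2 mm. A picture is of the moment at which its call begins: read the wrist's pose just before it. There is no depth.
- finish_job(): hands the job in; it is judged then, once.
The state is a dict: "time_s": time; "joints": joint angles; "dq": joint speeds; "tau": joint torques, N m; "eef_pos": TCP position; "ee_rot": TCP orientation; "force": force on the tool from outside, world axes, zero at the start; "wrist_torque": the same for the moment, N m; "grip_width": opening from 0.0 (shut) to 1.0 (fully open); "grip_force": force on a finger pad.
Only numpy, scipy, OpenCV 4.12 (cv2) and the standard library are available. Lean on these libraries where they do the work, as an engineer would, in place of code of your own. Each camera call takes 0.05 s, during which the arm holds its last target. There are 200 camera calls.

## Working session

There is one attempt and no reset: what is moved stays moved. The work goes in short steps, Python scripts to look and compute and a shell command to move; the robot and the scene stay as the last step left them, time stands still between calls to the robot, and variables do not carry over. Pictures are saved under pics/ and viewed, at most 14 in all, crops included, and the job is handed in when it is done.

```bash
ls; mkdir -p pics; python3 - <<'E'
from rig import *
import cv2
print(sense())
for n in("top","scene"):
    c=capture(n); cv2.imwrite(f"pics/{n}0.png",cv2.resize(c["image"][:,:,::-1],(800,600),interpolation=cv2.INTER_CUBIC))
    print(n,{k:v for k,v in c.items() if k!="image"})
E
```

```text
pics
{'time_s': 0.0, 'joints': array([-1.47538193e+00,  3.13437191e-01,  1.49844742e+00,  1.53516836e-05,
        1.33101203e+00, -2.23399063e-01]), 'dq': array([ 9.30161723e-05, -8.11914777e-04, -1.62712591e-03, -6.95082816e-05,
        1.47698192e-03, -2.09199391e-03]), 'tau': array([ 7.87811259e-04, -4.12267685e+01, -2.59743029e+01, -1.25817155e-04,
        4.01416677e-03, -1.75154815e-05]), 'eef_pos': array([ 164.52018094, -498.24538718,  205.83776659]), 'ee_rot': array([-6.50182680e-04,  9.87321709e-01,  1.58730647e-01,  4.91339240e-05]), 'force': array([-0.01247921, -0.56194331, -1.07069085]), 'wrist_torque': array([0.0404944 , 0.01006643, 0.05718783]), 'grip_force': 0.0, 'grip_width': 1.00173851765886}
top {'fx': 394.3830441871876, 'fy': 394.3830441871876, 'cx': 254.44231420763126, 'cy': 198.09239399796948, 'rvec': array([ 2.1561748 , -2.21386046,  0.04406624]), 'tvec': array([ 23.16793807, 586.98666058, 969.64327557])}
scene {'fx': 405.60408340351626, 'fy': 405.60408340351626, 'cx': 254.44800591558803, 'cy': 196.87959821303, 'rvec': array([ 2.28143432,  0.57542819, -0.23369318]), 'tvec': array([-524.89283611, -146.62323059, 1547.22152557])}
```

View pics/top0.png

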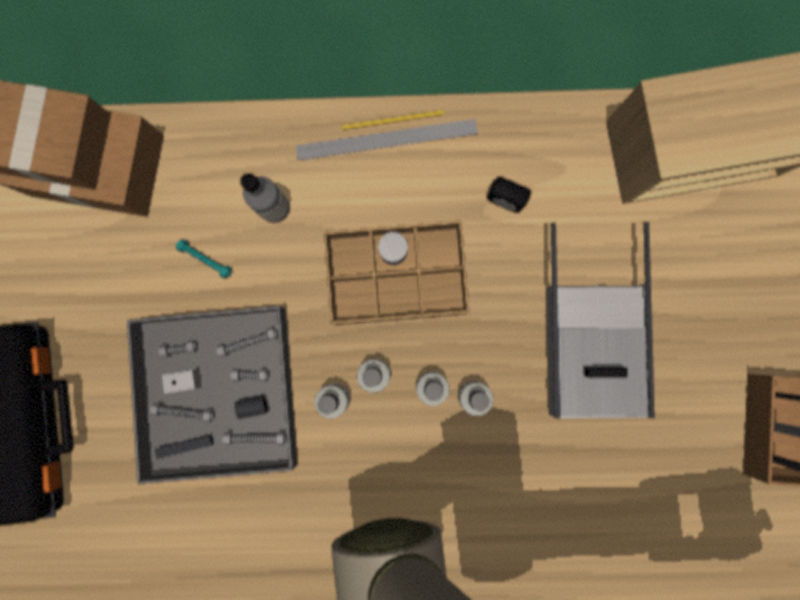

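View pics/scene0.png

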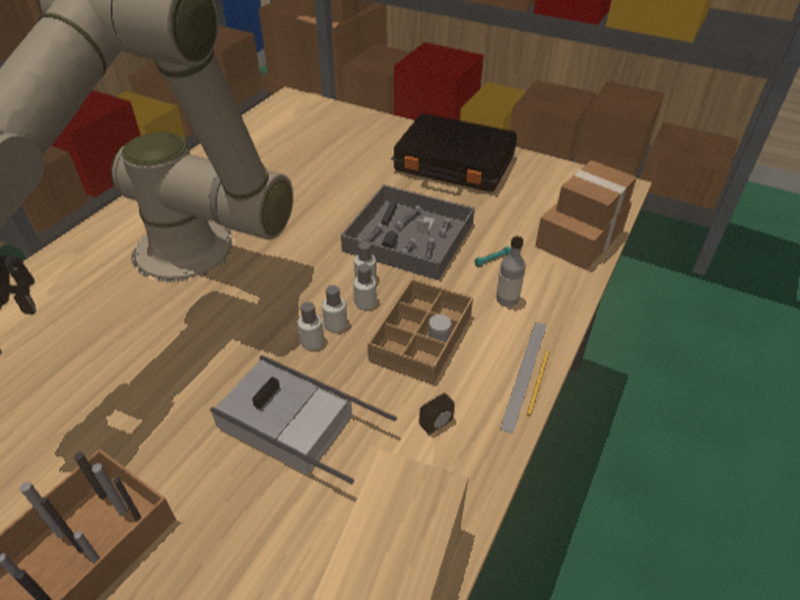

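The top view (800×600 px) shows the bin on the left with three long studs at about (248,342), (182,411) and (254,438). The shorts are at (178,349) and (250,375). The box is on the right, with its grip at (605,371). The crate is centred near (397,273) with one tin at (393,247), and four bottles have caps at (331,401), (374,375), (433,388) and (476,398). The turquoise stud lies outside the bin.

```bash
cat >h.py <<'E'
from rig import *
import numpy as np, cv2
from scipy.spatial.transform import Rotation as Ro
def cam(c,st=None):
    K=np.array([[c["fx"],0,c["cx"]],[0,c["fy"],c["cy"]],[0,0,1]])
    if "rvec" in c:
        R=cv2.Rodrigues(c["rvec"])[0]; return K,R,np.array(c["tvec"]).reshape(3)
    w,x,y,z=st["ee_rot"]; T=np.eye(4); T[:3,:3]=Ro.from_quat([x,y,z,w]).as_matrix(); T[:3,3]=st["eef_pos"]
    M=np.linalg.inv(T@np.array(c["hand_eye"])); return K,M[:3,:3],M[:3,3]
def back(C,uv,z,s=800/512):
    "pixels (in the 800x600 picture) -> world points at height z"
    K,R,t=C; uv=(np.atleast_2d(uv).astype(float)+.5)/s-.5
    d=(R.T@np.linalg.inv(K)@np.c_[uv,np.ones(len(uv))].T).T; o=-R.T@t
    return (o+d*((z-o[2])/d[:,2:]))
def proj(C,P,s=800/512):
    K,R,t=C; p=(K@(R@np.atleast_2d(P).T+t[:,None])).T
    return ((p[:,:2]/p[:,2:])+.5)*s-.5
def shot(n,name):
    st=sense(); c=capture(n); im=cv2.resize(c["image"][:,:,::-1],(800,600),interpolation=cv2.INTER_CUBIC)
    cv2.imwrite(f"pics/{name}.png",im); C=cam(c,st); np.savez(f"pics/{name}.npz",K=C[0],R=C[1],t=C[2]); return C
def load(name):
    d=np.load(f"pics/{name}.npz"); return d["K"],d["R"],d["t"]
E
python3 - <<'E'
from h import *
np.set_printoptions(precision=1,suppress=True)
C=cam(capture("top"))
print("grip",back(C,[(605,371)],78), "rails ends top",back(C,[(552,223),(647,223),(556,417),(651,417)],55))
print("bottles",back(C,[(331,401),(374,375),(433,388),(476,398)],102)[:,:2].tolist())
print("crate corners z55",back(C,[(327,232),(460,223),(466,312),(333,321)],55)[:,:2].tolist())
print("bin corners z50",back(C,[(130,320),(285,307),(296,466),(139,481)],50)[:,:2].tolist())
print("studs ends",back(C,[(221,350),(272,334),(155,410),(208,413),(227,437),(281,438)],15)[:,:2].tolist())
print("tin",back(C,[(393,247)],62), "spray, tape", back(C,[(250,182)],170),back(C,[(508,190)],58))
E
```

```text
grip [[ 484.7 -298.3   78. ]] rails ends top [[ 713.  -234.3   55. ]
 [ 708.8 -380.    55. ]
 [ 416.  -228.5   55. ]
 [ 412.5 -371.6   55. ]]
bottles [[452.572389010396, 106.87392715255176], [488.58812903590365, 43.50339850794947], [467.6747972654222, -41.64149918799657], [451.75009772287177, -103.37686698521468]]
crate corners z55 [[709.0805748300534, 113.88318050503601], [717.1524627432391, -92.57799415440633], [579.0369594514964, -97.41678951510077], [570.6492827027304, 107.32583862809913]]
bin corners z50 [[580.8160875967542, 424.25825328458984], [594.5628043053761, 182.07479514801932], [350.61252720240066, 169.02463262757772], [333.38608485398186, 410.721017063874]]
studs ends [[530.5138242175345, 293.1279235759472], [554.0225619594107, 210.64470779105838], [437.4977812216209, 400.0859390128739], [430.6841678439788, 314.9592380377037], [392.03476175211284, 284.88729578589204], [388.4369184452741, 198.68363283406532]]
tin [[681.6  11.9  62. ]] spray, tape [[759.8 203.7 170. ]] [[ 765.9 -168.    58. ]]
```

```bash
python3 -m handwheel '[[[40,25,0,0,0,8.8,0.2],[40,25,0,0,0,8.8,0.2],[40,25,0,0,0,8.8,0.2],[40,25,0,0,0,8.8,0.2],[40,25,0,0,0,8.8,0.2],[40,25,0,0,0,8.8,0.2],[40,25,0,0,0,8.8,0.2],[40,25,0,0,0,8.8,0.2]]]' 40; python3 -m handwheel '[[[0,0,0,0,0,0,0.2]]]'; python3 - <<'E'
from h import *
C=shot("wrist","w1")
st=sense();print(st["joints"],st["time_s"], proj(C,[(485,-298,78),(485,-268,78),(485,-328,78)]))
E
```

```text
time_s: 1.15
eef_pos: [485.7, -297.5, 206.2]
ee_rot: [-0.0, 0.713, 0.701, -0.0]
force: [0.1, -0.6, 0.5]
grip_width: 0.602
grip_force: 0.0
time_s: 1.27
eef_pos: [486.2, -296.7, 205.8]
ee_rot: [-0.0, 0.714, 0.701, 0.0]
force: [-0.5, 0.0, -0.7]
grip_width: 0.599
grip_force: 0.0
[-7.56254265e-01  4.11709628e-01  1.35970436e+00 -1.71483520e-04
  1.37102056e+00 -7.34412175e-01] 1.325 [[402.74535857 277.42976696]
 [401.74248618 227.86767383]
 [403.68756177 323.99358005]]
```

View pics/w1.png

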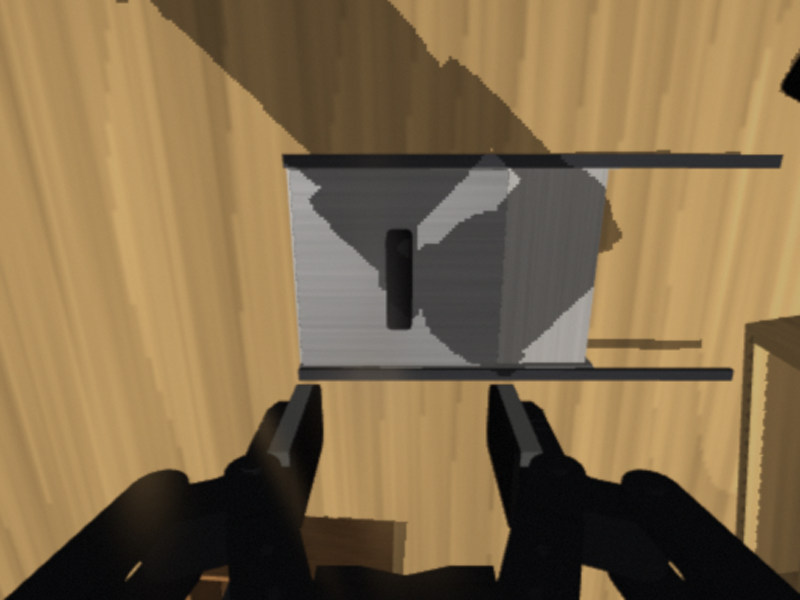

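Wrist view: the grip bar is at (399,279), against a projected (403,277), so it matches to about 2 mm. The box is square to the tool. I'll grip the bar and slide the cover open.

```bash
python3 -m handwheel '[[[-3,-1,-40,0,0,0,0.2],[0,0,-40,0,0,0,0.2],[0,0,-40,0,0,0,0.2],[0,0,-22,0,0,0,0.2],[0,0,0,0,0,0,-1],[0,0,0,0,0,0,-1],[0,0,0,0,0,0,-1],[0,0,0,0,0,0,-1]]]' 40; python3 -m handwheel '[[[25,-0.5,0,0,0,0,-1],[27,-0.5,0,0,0,0,-1],[27,-0.5,0,0,0,0,-1],[27,-0.5,0,0,0,0,-1],[20,-0.5,0,0,0,0,-1],[9,-0.5,0,0,0,0,-1],[0,0,0,0,0,0,-1]]]'
```

```text
time_s: 2.33
eef_pos: [481.7, -299.8, 65.1]
ee_rot: [0.001, 0.715, 0.699, 0.0]
force: [-0.6, 0.5, -0.3]
grip_width: -0.0
grip_force: 0.0
time_s: 3.2
eef_pos: [616.5, -302.5, 64.3]
ee_rot: [-0.0, 0.715, 0.699, -0.0]
force: [-0.9, 0.4, -0.2]
grip_width: 0.002
grip_force: 0.0
```

```bash
python3 -m handwheel '[[[0,0,60,0,0,0,0],[0,0,60,0,0,0,0],[0,0,20,0,0,0,0]]]'; python3 - <<'E'
from h import *
c=capture("scene"); C=cam(c)
im=c["image"][:,:,::-1][200:350,100:300]
cv2.imwrite("pics/s2.png",cv2.resize(im,(800,600),interpolation=cv2.INTER_CUBIC))
shot("wrist","w2"); shot("top","t2")
E
```

```text
time_s: 3.58
eef_pos: [616.7, -303.3, 209.4]
ee_rot: [0.003, 0.715, 0.699, 0.0]
force: [-0.3, 1.2, -1.4]
grip_width: 0.504
grip_force: 0.0
```

View pics/s2.png

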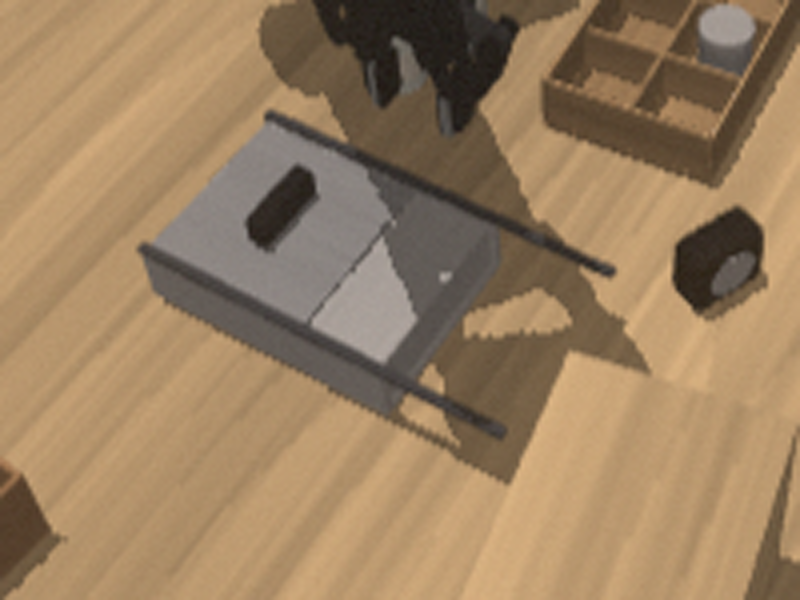

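The cover has not moved: the bar is still at crop (282,207), and the fingers closed on nothing. I'll check where the fingertips really are against the reported pose.

```bash
python3 - <<'E'
from h import *
np.set_printoptions(precision=1,suppress=True)
C=cam(capture("scene"))
for p in [(592,-303,209),(642,-303,209),(592,-303,198),(642,-303,198),(485,-298,78),(485,-268,78),(485,-328,78)]:
    q=(proj(C,[p],1)[0]-[100,200])*4; print(p,q)
C=load("t2"); print(proj(C,[(616,-303,198),(592,-303,198),(642,-303,198)]))
C=load("w2"); print("w2 bar",proj(C,[(483,-298,78)]), proj(C,[(592,-303,205),(642,-303,205)]))
E
```

```text
(592, -303, 209) [386.5 125. ]
(642, -303, 209) [454.5 154.5]
(592, -303, 198) [388.1 136.6]
(642, -303, 198) [455.6 166. ]
(485, -298, 78) [280.7 188. ]
(485, -268, 78) [306.  159.1]
(485, -328, 78) [254.6 217.9]
[[633.5 273.7]
 [634.4 292. ]
 [632.6 253.8]]
w2 bar [[182.2 268.9]] [[337.6 363.9]
 [471.7 360.7]]
```

View pics/t2.png

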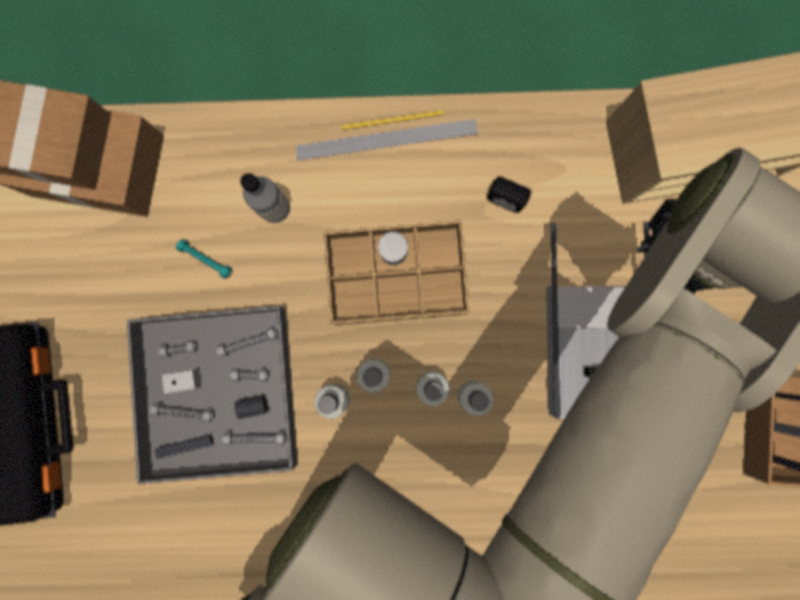

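View pics/w2.png

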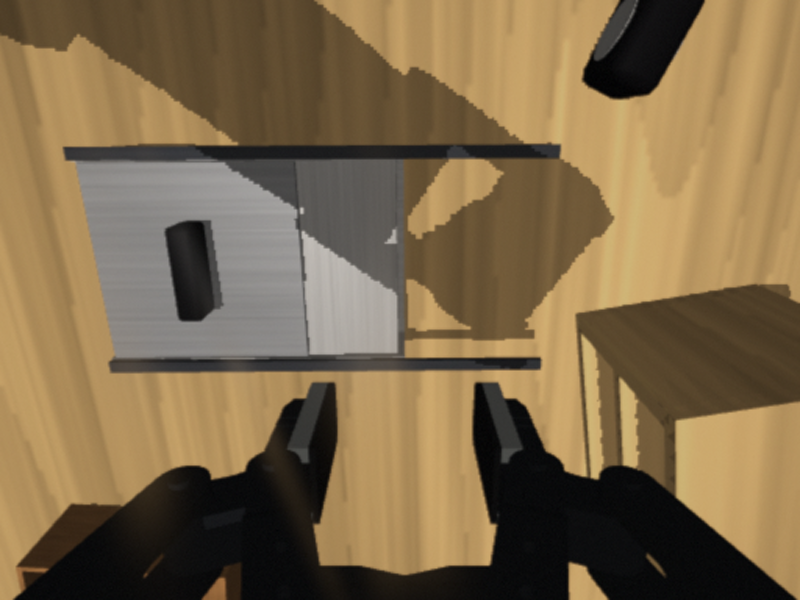

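The top view confirms the cover is still shut and the bottles are unmoved. In the wrist view the pad tips sit at (335,385) and (475,385), where the stated geometry predicts v≈362. So the fingertips look shorter than described, and I'll work out by how much.

```bash
python3 - <<'E'
from h import *
np.set_printoptions(precision=1,suppress=True)
c=capture("wrist"); st=sense(); print("t",st["time_s"],"hand_eye",c["hand_eye"],c["fx"],c["cy"])
K,R,t=load("w2"); C=(K,R,t)
for z in (205,215,225,235,245,255):
    print(z-209.4, back(C,[(335,385),(475,385),(312,460),(492,455)],z)[:,:2].tolist())
from scipy.optimize import least_squares
c2=load("t2")
S=cam(capture("scene"))
# stereo: scene pixel of tips
for uv in [(380,100),(455,130)]:
    u=np.array(uv)/4+[100,200]
    for z in (200,215,230,245): print(uv,z,back(S,[u],z,1)[0])
E
```

```text
t 3.825 hand_eye [[   0.    -0.9   -0.3   82.4]
 [   1.     0.    -0.     0.2]
 [   0.    -0.3    0.9 -167.6]
 [   0.     0.     0.     1. ]] 326.19807623099666 193.35411800967339
-4.400000000000006 [[590.4441361575772, -311.7638145245804], [643.4567393544319, -313.16502575456354], [578.9900579712308, -345.01624538969935], [650.9064855708854, -344.63230459593655]]
5.599999999999994 [[592.0427615543721, -306.46405966357975], [641.9824820052334, -307.7840494942643], [581.2526205661178, -337.78900885630605], [649.0004026702127, -337.4273232428115]]
15.599999999999994 [[593.6413869511671, -301.1643048025791], [640.5082246560349, -302.40307323396513], [583.5151831610046, -330.5617723229127], [647.0943197695399, -330.2223418896865]]
25.599999999999994 [[595.240012347962, -295.86454994157845], [639.0339673068364, -297.02209697366595], [585.7777457558916, -323.3345357895194], [645.1882368688671, -323.01736053656145]]
35.599999999999994 [[596.8386377447569, -290.56479508057777], [637.559709957638, -291.6411207133667], [588.0403083507784, -316.1072992561261], [643.2821539681944, -315.8123791834364]]
45.599999999999994 [[598.4372631415517, -285.26504021957714], [636.0854526084395, -286.2601444530675], [590.3028709456654, -308.8800627227328], [641.3760710675216, -308.60739783031136]]
(380, 100) 200 [ 571.4 -281.2  200. ]
(380, 100) 215 [ 580.2 -291.7  215. ]
(380, 100) 230 [ 589.  -302.3  230. ]
(380, 100) 245 [ 597.9 -312.8  245. ]
(455, 130) 200 [ 627.  -279.8  200. ]
(455, 130) 215 [ 634.8 -290.3  215. ]
(455, 130) 230 [ 642.6 -300.9  230. ]
(455, 130) 245 [ 650.3 -311.4  245. ]
```

```bash
python3 -m handwheel '[[[-44,1,0,0,0,0,0.2],[-45,2,0,0,0,0,0.2],[-44.5,2,-40,0,0,0,0.2],[0,0,-40,0,0,0,0.2],[0,0,-40,0,0,0,0.2],[0,0,-20,0,0,0,0.2],[0,0,-8,0,0,0,0.2],[0,0,-6,0,0,0,0.2]]]' 40;python3 -m handwheel '[[[0,0,-6,0,0,0,0.2],[0,0,0,0,0,0,-1],[0,0,0,0,0,0,-1],[0,0,0,0,0,0,-1]]]'
```

```text
time_s: 4.88
eef_pos: [483.0, -297.6, 50.2]
ee_rot: [-0.0, 0.715, 0.699, -0.0]
force: [-0.1, -0.3, 0.5]
grip_width: 0.598
grip_force: 0.0
time_s: 5.38
eef_pos: [483.3, -297.7, 45.0]
ee_rot: [0.0, 0.715, 0.699, 0.0]
force: [0.7, 1.4, 2.9]
grip_width: 0.168
grip_force: 40.4
```

Gripped this time. Sliding the cover open.

```bash
python3 -m handwheel '[[[25,-0.5,0,0,0,0,-1],[27,-0.5,0,0,0,0,-1],[27,-0.5,0,0,0,0,-1],[27,-0.5,0,0,0,0,-1],[21,-0.5,0,0,0,0,-1],[10,-0.5,0,0,0,0,-1],[0,0,0,0,0,0,-1]]]';python3 -m handwheel '[[[0,0,0,0,0,0,0.0],[0,0,0,0,0,0,0.0],[0,0,40,0,0,0,0],[0,0,60,0,0,0,0]]]'
```

```text
time_s: 6.25
eef_pos: [621.0, -300.4, 45.0]
ee_rot: [0.001, 0.715, 0.699, 0.0]
force: [0.8, 3.1, 4.9]
grip_width: 0.169
grip_force: 40.6
time_s: 6.75
eef_pos: [618.8, -300.2, 143.7]
ee_rot: [-0.002, 0.715, 0.699, -0.0]
force: [0.7, -0.6, 0.6]
grip_width: 0.498
grip_force: 0.0
```

```bash
python3 -m handwheel '[[[-15,55,20,0,0,0,0],[-15,55,20,0,0,0,0],[-15,55,20,0,0,0,0],[-15,55,20,0,0,0,0],[-15,55,20,0,0,0,0],[-20,55,20,0,0,0,0],[-20,55,6,0,0,0,0],[-20,55,0,0,0,0,0]]]';python3 -m handwheel '[[[-20,55,0,0,0,0,0],[0,55,0,0,0,0,0],[0,0,0,0,0,0,0]]]'; python3 - <<'E'
from h import *
C=shot("wrist","w3"); print(sense()["eef_pos"])
print(proj(C,[(550,250,15),(430,360,15),(390,240,15)]))
E
```

```text
time_s: 7.75
eef_pos: [484.1, 140.8, 270.9]
ee_rot: [0.0, 0.716, 0.699, 0.0]
force: [1.1, 0.4, 0.0]
grip_width: 0.497
grip_force: 0.0
time_s: 8.12
eef_pos: [464.0, 251.9, 270.1]
ee_rot: [-0.0, 0.714, 0.7, -0.0]
force: [0.2, -0.6, -0.5]
grip_width: 0.495
grip_force: 0.0
[464.49642523 250.23379197 270.05352785]
[[507.60903772 234.67703087]
 [358.11825303  96.19017738]
 [317.69847304 249.87580003]]
```

View pics/w3.png

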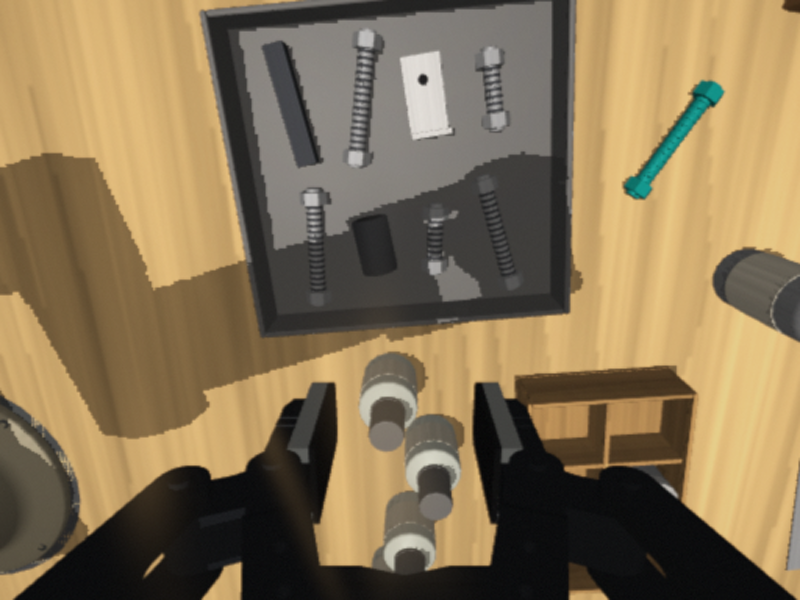

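The wrist view of the bin shows three long studs with nut ends at (368,40)–(358,158), (314,198)–(318,297) and (487,185)–(512,282). The two shorts are at (494,88) and (436,240).

```bash
python3 - <<'E'
from h import *
C=load("w3")
for n,a,b in (("A",(368,40),(358,158)),("B",(314,198),(318,297)),("C",(487,185),(512,282)),("bar",(277,44),(309,163)),("short",(436,213),(436,265)),("coupl",(370,220),(382,272))):
    P=back(C,[a,b],18)[:,:2]; d=P[0]-P[1]; print(n,P.round(0).tolist(),"mid",P.mean(0).round(1),"len",np.linalg.norm(d).round(1),"ang",np.degrees(np.arctan2(d[1],d[0])).round(1))
E
```

```text
A [[439.0, 398.0], [428.0, 314.0]] mid [433.7 356.3] len 84.7 ang 82.2
B [[391.0, 284.0], [388.0, 199.0]] mid [389.2 241.4] len 84.7 ang 88.0
C [[531.0, 291.0], [555.0, 210.0]] mid [543.  250.5] len 85.4 ang 106.4
bar [[372.0, 397.0], [389.0, 311.0]] mid [380.3 354.1] len 87.4 ang 101.2
short [[490.0, 270.0], [490.0, 226.0]] mid [489.9 247.7] len 43.9 ang 90.0
coupl [[435.0, 265.0], [444.0, 220.0]] mid [439.7 242.7] len 45.3 ang 100.7
```

```bash
python3 -m handwheel '[[[-38,-4,-40,0,0,-0.9,-0.34],[-38,-4,-60,0,0,0,-0.34],[0,0,-60,0,0,0,-0.34],[0,0,-60,0,0,0,-0.34],[0,0,-20,0,0,0,-0.34],[0,0,-10,0,0,0,-0.34]]]' 30; python3 -m handwheel '[[[0,0,-6,0,0,0,-0.34],[0,0,-4,0,0,0,-0.34],[0,0,0,0,0,0,-0.34]]]'; python3 - <<'E'
from h import *
shot("wrist","w4")
E
```

```text
time_s: 8.93
eef_pos: [393.6, 240.8, 26.9]
ee_rot: [-0.0, 0.721, 0.693, -0.001]
force: [0.3, -1.0, 0.8]
grip_width: 0.33
grip_force: 0.0
time_s: 9.3
eef_pos: [393.9, 241.9, 18.0]
ee_rot: [0.0, 0.721, 0.693, 0.0]
force: [-0.5, -0.0, 0.1]
grip_width: 0.335
grip_force: 0.0
```

View pics/w4.png

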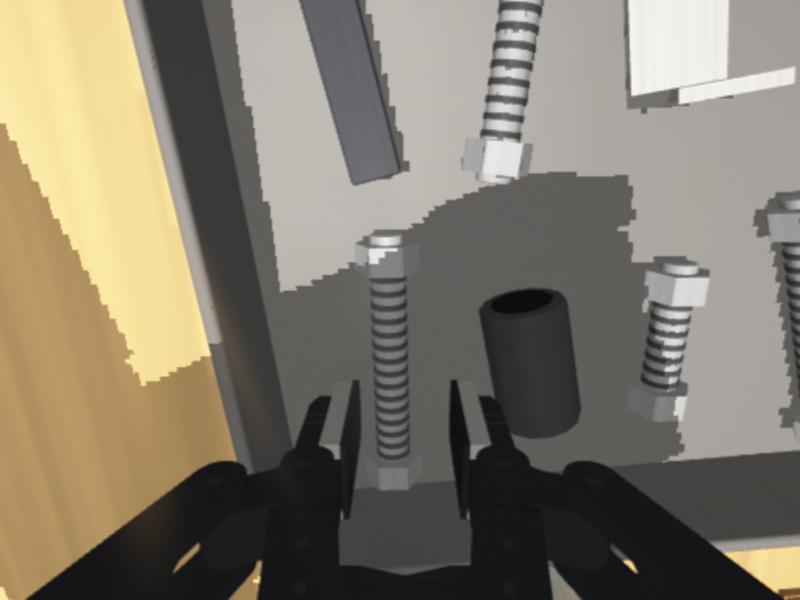

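Close view: stud B's rod is at u≈391 and the pads are centred at u≈405, so the tool needs about −4.5 mm in x. The tips are still well above the rod, so I'll step down while watching the force.

```bash
python3 -m handwheel '[[[-4.5,-0.5,-8,0,0,0,-0.34],[0,0,-8,0,0,0,-0.34],[0,0,-4,0,0,0,-0.34]]]' 30; python3 -m handwheel '[[[0,0,-3,0,0,0,-0.34],[0,0,-3,0,0,0,-0.34]]]';  python3 - <<'E'
from h import *
shot("wrist","w5")
E
```

```text
time_s: 9.72
eef_pos: [388.8, 241.3, -3.0]
ee_rot: [-0.0, 0.721, 0.693, -0.0]
force: [0.2, -0.6, -0.6]
grip_width: 0.328
grip_force: 0.0
time_s: 9.98
eef_pos: [389.2, 241.5, -8.5]
ee_rot: [0.0, 0.721, 0.693, 0.0]
force: [0.6, 0.9, -0.1]
grip_width: 0.328
grip_force: 0.0
```

View pics/w5.png

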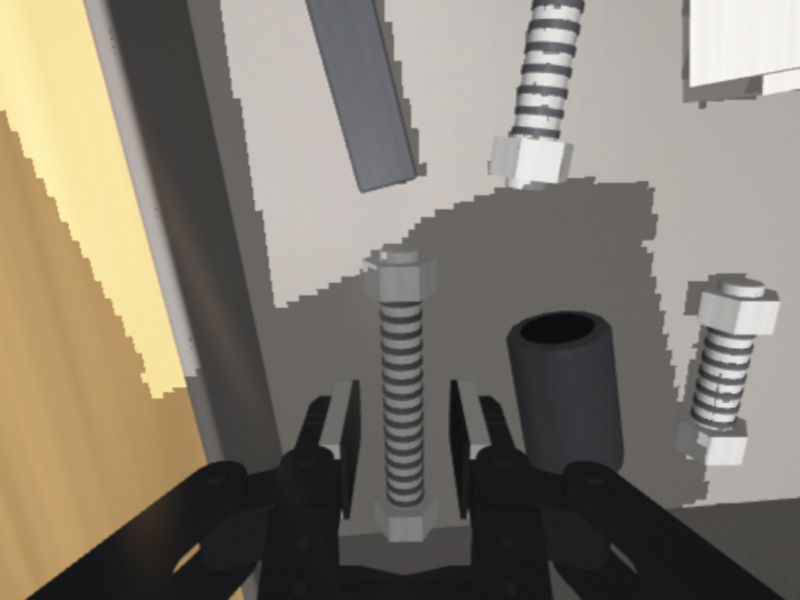

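```bash
python3 -m handwheel '[[[0,0,-3,0,0,0,-0.34],[0,0,0,0,0,0,-0.34]]]' 30; python3 -m handwheel '[[[0,0,0,0,0,0,-1],[0,0,0,0,0,0,-1],[0,0,0,0,0,0,-1]]]'
```

```text
time_s: 10.28
eef_pos: [389.1, 241.4, -11.5]
ee_rot: [-0.0, 0.721, 0.693, -0.0]
force: [0.2, 0.1, 0.1]
grip_width: 0.329
grip_force: 0.0
time_s: 10.65
eef_pos: [389.3, 241.5, -11.2]
ee_rot: [0.0, 0.721, 0.693, 0.0]
force: [-0.4, -0.1, 2.4]
grip_width: 0.122
grip_force: 29.4
```

```bash
python3 -m handwheel '[[[0,0,20,0,0,0,-1],[0,0,40,0,0,0,-1],[0,0,40,0,0,0,-1],[0,0,30,0,0,0,-1],[12,-50,0,0,0,1,-1],[12,-50,0,0,0,0,-1],[12,-50,0,0,0,0,-1],[12,-50,0,0,0,0,-1]]]' 60; python3 -m handwheel '[[[13,-50,0,0,0,0,-1],[13,-50,0,0,0,0,-1],[13,-50,0,0,0,0,-1],[13,-50,0,0,0,0,-1],[14,-50,0,0,0,0,-1],[14,-50,0,0,0,0,-1],[0,-39,0,0,0,0,-1],[0,0,0,0,0,0,-1]]]'; python3 - <<'E'
from h import *
C=shot("wrist","w6")
K=proj(C,[(483+65*a,-298+66*b,50) for a in(-1,1) for b in (-1,1)]);print(K.round(0).tolist())
E
```

```text
time_s: 11.65
eef_pos: [437.2, 39.8, 118.6]
ee_rot: [-0.0, 0.715, 0.699, 0.0]
force: [0.3, 0.7, -0.7]
grip_width: 0.101
grip_force: 58.7
time_s: 12.65
eef_pos: [516.5, -299.6, 117.8]
ee_rot: [-0.0, 0.716, 0.698, -0.0]
force: [0.5, 1.3, -1.5]
grip_width: 0.101
grip_force: 58.8
[[222.0, 427.0], [182.0, 171.0], [467.0, 422.0], [472.0, 164.0]]
```

View pics/w6.png

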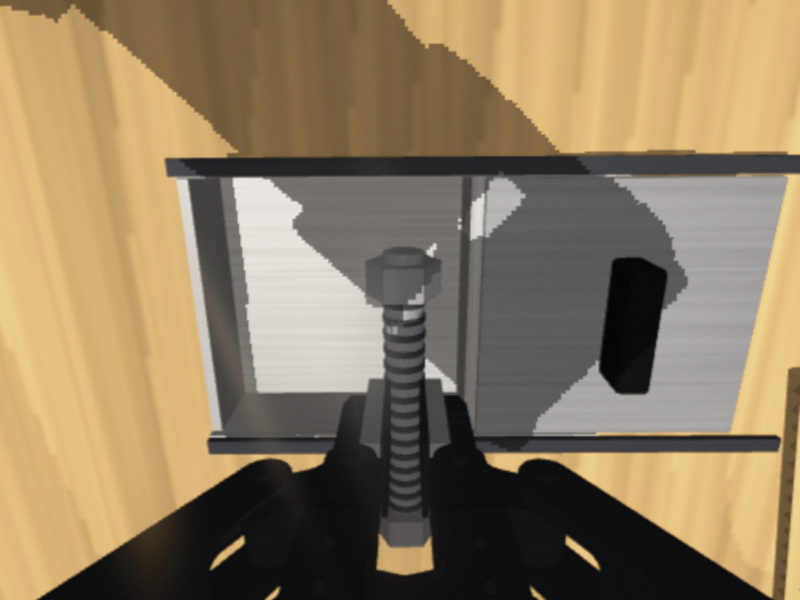

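The wrist view shows stud B held level. The well spans u≈235–465, v≈175–430, which matches the projection. Lowering it in.

```bash
python3 -m handwheel '[[[0,1,-40,0,0,0,-1],[0,0,-40,0,0,0,-1],[0,0,-30,0,0,0,-1],[0,0,-13,0,0,0,-1],[0,0,-3,0,0,0,-1],[0,0,0,0,0,0,-1]]]'; python3 -m handwheel '[[[0,0,0,0,0,0,-0.5],[0,0,0,0,0,0,-0.5],[0,0,20,0,0,0,-0.5],[0,0,40,0,0,0,-0.5],[0,0,40,0,0,0,-0.5],[0,0,30,0,0,0,-0.5]]]'
```

```text
time_s: 13.45
eef_pos: [517.7, -296.7, -6.3]
ee_rot: [0.001, 0.715, 0.7, 0.0]
force: [-0.2, -0.5, -2.2]
grip_width: 0.103
grip_force: 58.8
time_s: 14.2
eef_pos: [517.4, -296.9, 125.0]
ee_rot: [0.001, 0.715, 0.699, 0.0]
force: [-0.4, 0.2, -0.6]
grip_width: 0.247
grip_force: 0.0
```

```bash
python3 -m handwheel '[[[-7,54,0,0,0,-1,-0.45],[-7,54,0,0,0,-1,-0.45],[-7,54,0,0,0,-1,-0.45],[-7,54,0,0,0,-1,-0.45],[-7,54,0,0,0,-1,-0.45],[-7,54,0,0,0,-1,-0.45],[-7,54,0,0,0,-0.5,-0.45],[-7,54,0,0,0,0,-0.45]]]'; python3 -m handwheel '[[[-7,54,0,0,0,0,-0.45],[-7,54,0,0,0,0,-0.45],[-7,54,0,0,0,0,-0.45],[-7,54,-10,0,0,0,-0.45],[0,5,-20,0,0,0,-0.45],[0,0,0,0,0,0,-0.45]]]'; python3 - <<'E'
from h import *
C=shot("wrist","w7"); print(proj(C,[(433.7,356.3,20)]))
E
```

```text
time_s: 15.2
eef_pos: [460.9, 137.1, 123.2]
ee_rot: [0.0, 0.753, 0.658, 0.0]
force: [0.7, 0.2, 0.3]
grip_width: 0.276
grip_force: 0.0
time_s: 15.95
eef_pos: [432.3, 356.5, 91.8]
ee_rot: [-0.0, 0.753, 0.658, -0.001]
force: [0.8, -0.5, 0.5]
grip_width: 0.275
grip_force: 0.0
[[407.77237258 305.2227859 ]]
```

View pics/w7.png

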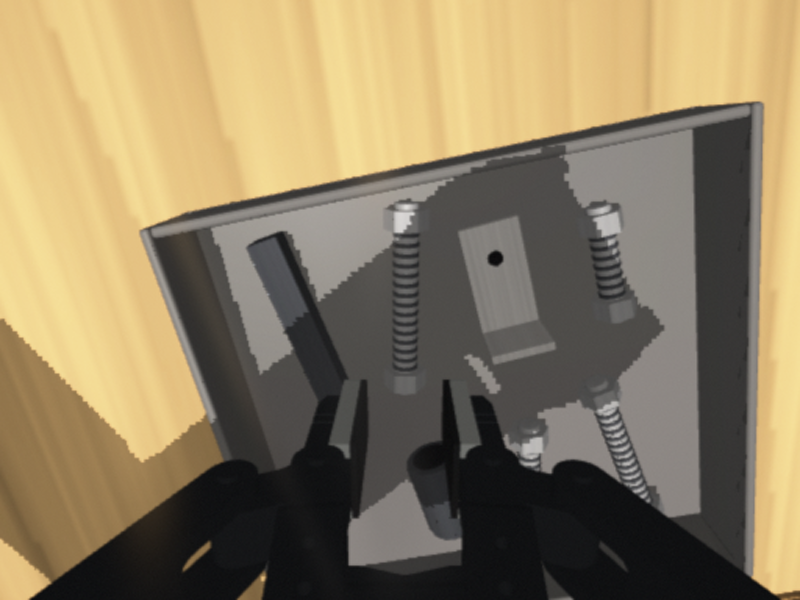

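Stud A's rod is at (405,297), on the tool's centre line, and there's room for the fingers beside the bracket and the bar. Picking it.

```bash
python3 -m handwheel '[[[0,2,-40,0,0,0,-0.45],[0,0,-40,0,0,0,-0.45],[0,0,-14,0,0,0,-0.45],[0,0,-7,0,0,0,-0.45],[0,0,0,0,0,0,-1],[0,0,0,0,0,0,-1],[0,0,0,0,0,0,-1],[0,0,10,0,0,0,-1]]]' 60;python3 -m handwheel '[[[0,0,30,0,0,0,-1],[0,0,40,0,0,0,-1],[0,0,50,0,0,0,-1],[0,0,0,0,0,0,-1]]]'
```

```text
time_s: 17.0
eef_pos: [432.9, 358.3, 1.8]
ee_rot: [-0.0, 0.753, 0.658, -0.0]
force: [-0.4, 0.2, -0.3]
grip_width: 0.062
grip_force: 47.3
time_s: 17.5
eef_pos: [434.8, 359.5, 126.2]
ee_rot: [0.001, 0.753, 0.658, 0.004]
force: [0.6, 0.0, -0.5]
grip_width: -0.0
grip_force: 0.0
```

It slipped because the grip was about 3 mm too high. I'll return to the same viewpoint and measure by template how far stud A moved.

```bash
python3 -m handwheel '[[[-2,-3,-34,0,0,0,-0.45],[0,0,0,0,0,0,-0.45],[0,0,0,0,0,0,-0.45]]]' 60; cat >>h.py <<'E'
def rect(name,x0,x1,y0,y1,z,m=1.0):
    "orthographic picture of the plane z: column = (x-x0)/m, row=(y1-y)/m"
    C=load(name); im=cv2.imread(f"pics/{name}.png",0)
    X,Y=np.meshgrid(np.arange(x0,x1,m),np.arange(y1,y0,-m)); P=np.c_[X.ravel(),Y.ravel(),np.full(X.size,z)]
    p=proj(C,P).astype(np.float32).reshape(*X.shape,2); return cv2.remap(im,p[...,0],p[...,1],cv2.INTER_LINEAR)
def match(a,b,c,z,h,w,rng=25,angs=range(-20,21,2)):
    "where the patch of picture a round c (h along y, w along x) is in picture b"
    T=rect(a,c[0]-w,c[0]+w,c[1]-h,c[1]+h,z); B=rect(b,c[0]-w-rng,c[0]+w+rng,c[1]-h-rng,c[1]+h+rng,z)
    best=[]
    for ang in angs:
        M=cv2.getRotationMatrix2D((B.shape[1]/2-.5,B.shape[0]/2-.5),-ang,1); r=cv2.matchTemplate(cv2.warpAffine(B,M,B.shape[::-1],borderMode=cv2.BORDER_REPLICATE),T,cv2.TM_CCOEFF_NORMED)
        _,v,_,l=cv2.minMaxLoc(r); d=np.array([l[0]-rng,rng-l[1]],float); R=np.array([[np.cos(np.radians(ang)),-np.sin(np.radians(ang))],[np.sin(np.radians(ang)),np.cos(np.radians(ang))]])
        best.append((round(v,3),ang,(R@d+c).round(1).tolist()))
    return sorted(best,reverse=True)[:4]
E
python3 - <<'E'
from h import *
shot("wrist","w8"); print(sense()["eef_pos"])
print(match("w7","w8",(432.5,358),15,52,13))
# control: bracket/other known items unchanged
print(match("w7","w8",(489.9+10,330),6,15,30,10,range(-4,5,2)))
E
```

```text
time_s: 17.88
eef_pos: [431.5, 355.7, 88.5]
ee_rot: [0.0, 0.753, 0.658, 0.0]
force: [-0.8, -0.8, 0.8]
grip_width: 0.28
grip_force: 0.0
[431.64744624 355.75591487  88.69025223]
[(0.982, 0, [430.5, 357.0]), (0.972, 2, [430.5, 356.9]), (0.965, -2, [429.5, 357.1]), (0.94, 4, [431.6, 356.9])]
[(0.998, 0, [499.9, 330.0]), (0.99, 2, [499.9, 330.0]), (0.989, -2, [499.9, 330.0]), (0.975, 4, [499.8, 331.0])]
```

It has barely moved: (−2, −1) mm and no turn. I'll retry lower.

```bash
python3 -m handwheel '[[[-1,1,-40,0,0,0,-0.45],[0,0,-40,0,0,0,-0.45],[0,0,-12,0,0,0,-0.45],[0,0,-6,0,0,0,-0.45],[0,0,-3,0,0,0,-0.45],[0,0,0,0,0,0,-0.45]]]' 60;python3 -m handwheel '[[[0,0,0,0,0,0,-1],[0,0,0,0,0,0,-1],[0,0,0,0,0,0,-1]]]'
```

```text
time_s: 18.68
eef_pos: [430.6, 356.7, -12.5]
ee_rot: [0.0, 0.753, 0.658, 0.001]
force: [0.3, 0.1, 0.6]
grip_width: 0.278
grip_force: 0.0
time_s: 19.05
eef_pos: [430.6, 356.7, -12.4]
ee_rot: [0.0, 0.753, 0.658, 0.001]
force: [-1.3, -1.3, 6.9]
grip_width: 0.105
grip_force: 58.8
```

```bash
python3 -m handwheel '[[[0,0,20,0,0,0,-1],[0,0,40,0,0,0,-1],[0,0,40,0,0,0,-1],[0,0,32,0,0,0,-1],[1.5,-55,0,0,0,1,-1],[1.5,-55,0,0,0,1,-1],[1.5,-55,0,0,0,1,-1],[1.5,-55,0,0,0,1,-1]]]'; python3 -m handwheel '[[[1.5,-55,0,0,0,1,-1],[1.5,-55,0,0,0,1.4,-1],[1.5,-55,0,0,0,0,-1],[1.5,-55,0,0,0,0,-1],[1.5,-55,0,0,0,0,-1],[1.5,-55,0,0,0,0,-1],[1.5,-55,0,0,0,0,-1],[2,-49,0,0,0,0,-1]]]';python3 -m handwheel '[[[0,0,0,0,0,0,-1]]]'
```

```text
time_s: 20.05
eef_pos: [435.9, 134.8, 118.9]
ee_rot: [0.0, 0.729, 0.684, 0.0]
force: [0.7, 1.2, -1.6]
grip_width: 0.108
grip_force: 58.7
time_s: 21.05
eef_pos: [448.3, -299.6, 118.8]
ee_rot: [0.0, 0.716, 0.699, 0.0]
force: [-0.2, 0.4, 0.1]
grip_width: 0.106
grip_force: 58.7
time_s: 21.18
eef_pos: [448.2, -300.3, 118.4]
ee_rot: [0.0, 0.717, 0.698, -0.0]
force: [0.3, -0.0, -1.4]
grip_width: 0.107
grip_force: 58.8
```

```bash
python3 -m handwheel '[[[1,2,-40,0,0,0,-1],[0,0,-40,0,0,0,-1],[0,0,-30,0,0,0,-1],[0,0,-15,0,0,0,-1],[0,0,-3,0,0,0,-1],[0,0,0,0,0,0,-1]]]'; python3 -m handwheel '[[[0,0,0,0,0,0,-0.5],[0,0,0,0,0,0,-0.5],[0,0,20,0,0,0,-0.5],[0,0,40,0,0,0,-0.5],[0,0,40,0,0,0,-0.5],[0,0,32,0,0,0,-0.5]]]'
```

```text
time_s: 21.92
eef_pos: [450.1, -295.8, -8.4]
ee_rot: [0.001, 0.715, 0.699, 0.0]
force: [1.3, 1.3, -1.5]
grip_width: 0.104
grip_force: 58.8
time_s: 22.68
eef_pos: [449.8, -295.8, 124.8]
ee_rot: [0.001, 0.715, 0.699, 0.0]
force: [-1.0, -0.1, -0.5]
grip_width: 0.248
grip_force: 0.0
```

```bash
python3 -m handwheel '[[[9.3,54.6,0,0,0,2,-0.4],[9.3,54.6,0,0,0,2,-0.4],[9.3,54.6,0,0,0,2,-0.4],[9.3,54.6,0,0,0,2,-0.4],[9.3,54.6,0,0,0,2,-0.4],[9.3,54.6,0,0,0,2,-0.4],[9.3,54.6,0,0,0,2,-0.4],[9.3,54.6,0,0,0,2,-0.4]]]' 60; python3 -m handwheel '[[[9.3,54.6,0,0,0,1.7,-0.4],[9.3,54.6,-15,0,0,0,-0.4],[0,0,-20,0,0,0,-0.4],[0,0,0,0,0,0,-0.4]]]'; python3 - <<'E'
from h import *
shot("wrist","w9"); print(match("w3","w9",(543,250.5),15,52,14,15,range(-8,9,2)))
E
```

```text
time_s: 23.68
eef_pos: [524.3, 143.1, 123.2]
ee_rot: [0.0, 0.611, 0.792, 0.0]
force: [0.1, -0.8, -0.2]
grip_width: 0.3
grip_force: 0.0
time_s: 24.18
eef_pos: [541.8, 250.5, 86.6]
ee_rot: [-0.001, 0.599, 0.801, -0.001]
force: [0.5, 0.1, 0.0]
grip_width: 0.297
grip_force: 0.0
[(0.593, 0, [542.0, 249.5]), (0.581, 2, [542.0, 249.5]), (0.57, 4, [544.0, 250.6]), (0.562, -2, [542.0, 249.5])]
```

```bash
python3 -m handwheel '[[[0.5,0,-40,0,0,0,-0.4],[0,0,-38,0,0,0,-0.4],[0,0,-12,0,0,0,-0.4],[0,0,-6,0,0,0,-0.4],[0,0,-2,0,0,0,-0.4],[0,0,0,0,0,0,-0.4]]]' 60;python3 -m handwheel '[[[0,0,0,0,0,0,-0.4]]]'
```

```text
time_s: 24.98
eef_pos: [543.7, 250.6, -9.3]
ee_rot: [0.0, 0.599, 0.801, 0.001]
force: [0.2, 0.3, -0.1]
grip_width: 0.301
grip_force: 0.0
time_s: 25.1
eef_pos: [543.5, 250.5, -9.6]
ee_rot: [0.0, 0.599, 0.801, 0.0]
force: [0.3, -0.5, 0.7]
grip_width: 0.298
grip_force: 0.0
```

```bash
python3 -m handwheel '[[[-1,0,-3,0,0,0,-0.4],[0,0,0,0,0,0,-0.4],[0,0,0,0,0,0,-1],[0,0,0,0,0,0,-1],[0,0,0,0,0,0,-1]]]' 60
```

```text
time_s: 25.72
eef_pos: [542.3, 250.5, -13.1]
ee_rot: [0.0, 0.599, 0.801, 0.0]
force: [-0.3, -0.0, 3.1]
grip_width: 0.107
grip_force: 58.7
```

Gripped. Carrying stud C to the middle of the well.

```bash
python3 -m handwheel '[[[0,0,20,0,0,0,-1],[0,0,40,0,0,0,-1],[0,0,40,0,0,0,-1],[0,0,33,0,0,0,-1],[-6,-55,0,0,0,-2.2,-1],[-6,-55,0,0,0,-2.2,-1],[-6,-55,0,0,0,-2.2,-1],[-6,-55,0,0,0,-2.2,-1]]]'; python3 -m handwheel '[[[-6,-55,0,0,0,-2.2,-1],[-6,-55,0,0,0,-2.2,-1],[-6,-55,0,0,0,-2.2,-1],[-6,-55,0,0,0,-2.2,-1],[-6,-55,0,0,0,0,-1],[-5,-52,0,0,0,0,-1],[0,0,0,0,0,0,-1]]]'
```

```text
time_s: 26.72
eef_pos: [517.6, 28.8, 119.5]
ee_rot: [-0.0, 0.659, 0.752, -0.0]
force: [1.2, 0.3, -1.3]
grip_width: 0.108
grip_force: 58.8
time_s: 27.6
eef_pos: [482.2, -299.5, 119.0]
ee_rot: [-0.0, 0.716, 0.698, -0.0]
force: [0.2, 0.2, -1.1]
grip_width: 0.108
grip_force: 58.9
```

```bash
python3 -m handwheel '[[[1.5,2,-40,0,0,0,-1],[0,0,-40,0,0,0,-1],[0,0,-30,0,0,0,-1],[0,0,-15,0,0,0,-1],[0,0,-3,0,0,0,-1],[0,0,0,0,0,0,-1]]]'; python3 -m handwheel '[[[0,0,0,0,0,0,-0.6],[0,0,0,0,0,0,-0.6],[0,0,20,0,0,0,-0.6],[0,0,40,0,0,0,-0.6],[0,0,40,0,0,0,-0.6],[0,0,40,0,0,0,-0.6],[0,0,0,0,0,0,-0.6]]]'; python3 - <<'E'
from h import *
shot("wrist","w10")
E
```

```text
time_s: 28.35
eef_pos: [485.1, -294.8, -7.4]
ee_rot: [0.001, 0.715, 0.7, 0.0]
force: [-0.2, 0.2, -0.8]
grip_width: 0.107
grip_force: 58.8
time_s: 29.22
eef_pos: [485.8, -295.6, 135.1]
ee_rot: [0.003, 0.715, 0.699, 0.0]
force: [0.3, 0.1, -0.1]
grip_width: 0.202
grip_force: 0.0
```

View pics/w10.png

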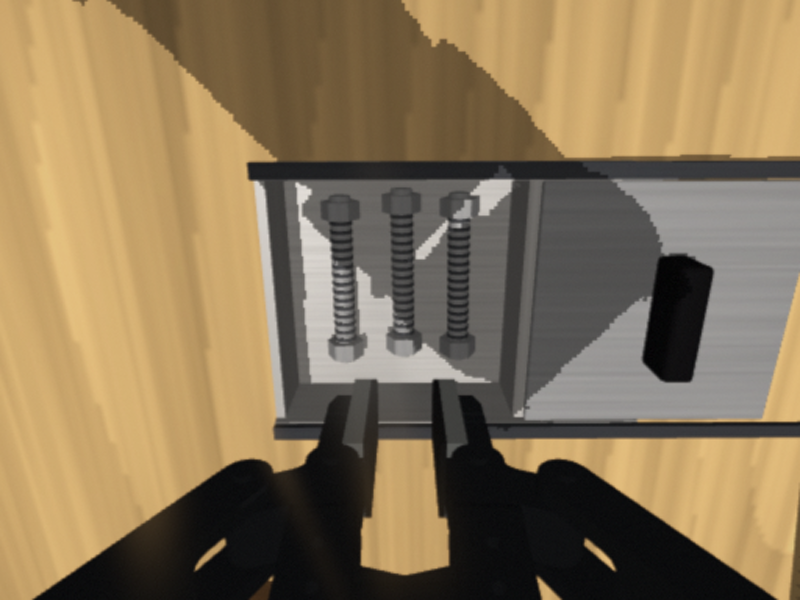

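All three studs lie parallel inside the well, at u≈342, 402 and 458, v≈190–360. The cover grip is at (680,318). Now I'll shut the cover.

```bash
python3 -m handwheel '[[[45,-2,0,0,0,0,0.2],[45,-2,0,0,0,0,0.2],[45,-1,0,0,0,0,0.2],[0,0,-40,0,0,0,0.2],[0,0,-30,0,0,0,0.2],[0,0,-16,0,0,0,0.2],[0,0,-4,0,0,0,0.2],[0,0,0,0,0,0,0.2]]]' 40;python3 -m handwheel '[[[0,0,0,0,0,0,-1],[0,0,0,0,0,0,-1],[0,0,0,0,0,0,-1]]]'
```

```text
time_s: 30.28
eef_pos: [620.0, -299.9, 42.5]
ee_rot: [0.001, 0.715, 0.699, 0.0]
force: [0.0, -0.4, -0.0]
grip_width: 0.601
grip_force: 0.0
time_s: 30.65
eef_pos: [620.1, -299.8, 42.7]
ee_rot: [0.001, 0.715, 0.7, 0.0]
force: [-0.4, 0.2, 5.1]
grip_width: 0.173
grip_force: 40.8
```

```bash
python3 -m handwheel '[[[-25,0.5,0,0,0,0,-1],[-27,0.5,0,0,0,0,-1],[-27,0.5,0,0,0,0,-1],[-27,0.5,0,0,0,0,-1],[-20,0.5,0,0,0,0,-1],[-8,0.5,0,0,0,0,-1],[-3,0,0,0,0,0,-1],[-1,0,0,0,0,0,-1]]]';python3 -m handwheel '[[[0,0,0,0,0,0,-1]]]'
```

```text
time_s: 31.65
eef_pos: [482.6, -297.2, 42.6]
ee_rot: [0.001, 0.715, 0.699, 0.0]
force: [5.1, -0.4, 6.9]
grip_width: 0.177
grip_force: 40.9
time_s: 31.78
eef_pos: [482.6, -297.2, 42.7]
ee_rot: [0.001, 0.715, 0.699, 0.0]
force: [0.4, -1.1, 7.2]
grip_width: 0.17
grip_force: 41.1
```

```bash
python3 -m handwheel '[[[-2,0,0,0,0,0,-1],[-1,0,0,0,0,0,-1],[0,0,0,0,0,0,-1]]]';python3 -m handwheel '[[[0,0,0,0,0,0,0.2],[0,0,0,0,0,0,0.2],[0,0,30,0,0,0,0.2],[0,0,50,0,0,0,0.2],[0,0,50,0,0,0,0],[0,0,50,0,0,0,0],[0,0,10,0,0,0,0]]]'; python3 - <<'E'
from h import *
c=shot("wrist","w11");print(sense()["eef_pos"])
g=rect("w11",440,520,-340,-260,78); ys,xs=np.where(g<45); print("bar", 440+xs.min(),440+xs.max(),-260-ys.min(),-260-ys.max(),440+np.median(xs))
E
```

```text
time_s: 32.15
eef_pos: [482.6, -297.3, 42.7]
ee_rot: [0.004, 0.715, 0.699, 0.002]
force: [19.3, -0.0, -1.3]
grip_width: 0.177
grip_force: 40.1
time_s: 33.02
eef_pos: [479.2, -297.2, 234.8]
ee_rot: [0.003, 0.715, 0.699, -0.0]
force: [-0.1, -0.5, -0.8]
grip_width: 0.498
grip_force: 0.0
[ 478.98657257 -297.05675858  234.04209918]
bar 475 490 -269 -331 483.0
```

The cover is at its stop (19 N against it), with the bar back at x≈483. Next is a wrist look at the crate and bottles.

```bash
python3 -m handwheel '[[[16,53,19,0,0,0,0],[16,53,19,0,0,0,0],[16,53,19,0,0,0,0],[16,53,19,0,0,0,0],[16,53,19,0,0,0,0],[0,0,0,0,0,0,0],[0,0,0,0,0,0,0]]]'; python3 - <<'E'
from h import *
C=shot("wrist","w12");st=sense();print(st["eef_pos"],st["ee_rot"],st["time_s"])
print(proj(C,[(452,107,102),(488,43,102),(467,-41,102),(451,-103,102),(644,8,55)]).round(0).tolist())
E
```

```text
time_s: 33.95
eef_pos: [558.3, -31.9, 325.0]
ee_rot: [-0.001, 0.715, 0.699, -0.001]
force: [0.4, -0.5, 0.6]
grip_width: 0.499
grip_force: 0.0
[558.22314585 -32.43976118 325.11141991] [-0.00115948  0.71505558  0.6990661  -0.00087548] 34.0
[[248.0, 48.0], [308.0, 143.0], [290.0, 256.0], [277.0, 330.0], [507.0, 182.0]]
```

View pics/w12.png

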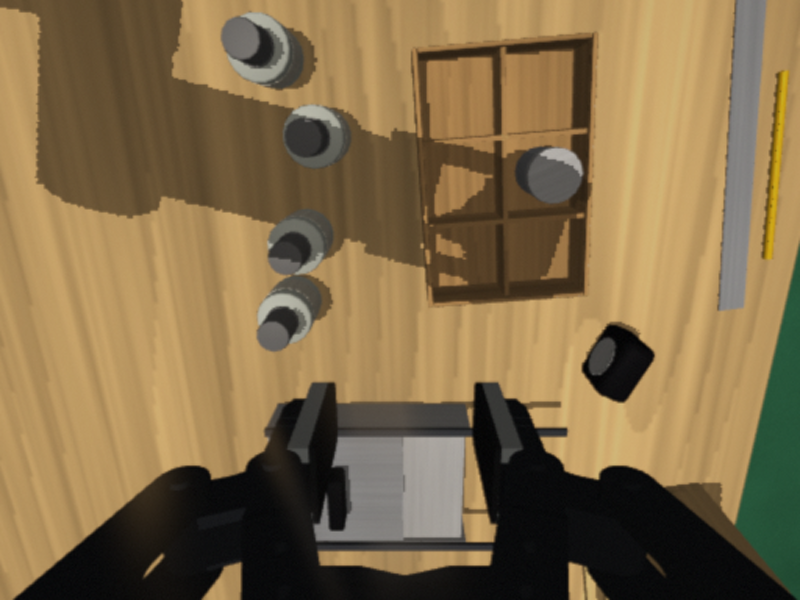

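Cap tops are at (241,38), (306,137), (288,254) and (273,336). The crate's outer top corners are at (413,48), (597,33), (586,295) and (430,305), and the only tin is in the far middle cell at (553,172).

```bash
python3 - <<'E'
from h import *
np.set_printoptions(precision=1,suppress=True)
C=load("w12")
print("caps",back(C,[(241,38),(306,137),(288,254),(273,336)],102)[:,:2])
Q=back(C,[(413,48),(597,33),(586,295),(430,305)],55)[:,:2]; print("crate",Q)
M=np.array([(-72,107),(72,107),(72,-107),(-72,-107)],float)
T=cv2.estimateAffinePartial2D(M,Q)[0]; s=np.hypot(T[0,0],T[1,0]); print("scale",s,"yaw",np.degrees(np.arctan2(T[1,0],T[0,0])),"c",T[:,2])
print("dividers", back(C,[(503,42),(503,297),(422,142),(590,129),(431,224),(586,213),(503,137),(503,220)],55)[:,:2])
# second view: static top camera
c=capture("top")
Q2=np.array([[709.1,113.9],[717.2,-92.6],[579,-97.4],[570.6,107.3]]);M2=np.array([(72,107),(72,-107),(-72,-107),(-72,107)],float)
T=cv2.estimateAffinePartial2D(M2,Q2)[0]; print("top: scale",np.hypot(T[0,0],T[1,0]),np.degrees(np.arctan2(T[1,0],T[0,0])),T[:,2])
E
```

```text
caps [[ 447.9  113.3]
 [ 487.3   47.5]
 [ 465.9  -39.3]
 [ 446.9 -108.4]]
crate [[ 566.9  111. ]
 [ 708.4  118.3]
 [ 719.4  -93.3]
 [ 578.9 -100. ]]
scale 0.9860564141428956 yaw 3.0336718026743155 c [643.4   9. ]
dividers [[636.5 113.6]
 [644.8 -93.7]
 [573.2  41.2]
 [709.6  48.4]
 [580.2 -26.3]
 [712.6 -19.6]
 [639.3  43.7]
 [642.  -24.1]]
top: scale 0.9615388443456411 2.3169870663201952 [644.    7.8]
```

```bash
cat >>h.py <<'E'
B0=[(447.9,113.3),(487.3,47.5),(465.9,-39.3),(446.9,-108.4)]
def bottles(name,ids=(0,1,2,3)):
    "shift of each bottle in the top view since t2"
    shot("top",name)
    for i in ids:
        m=match("t2",name,B0[i],50,30,30,45,[0])[0]; print("bottle",i+1,"score",m[0],"shift",np.round(np.array(m[2])-B0[i],1))
E
python3 -m handwheel '[[[-24,27,-45,0,0,0,0.2],[-24,27,-45,0,0,0,0.2],[-23,26,-45,0,0,0,0.2],[0,0,-45,0,0,0,0.2],[0,0,0,0,0,0,0.2]]]' 40; python3 - <<'E'
from h import *
bottles("t13")
E
```

```text
time_s: 34.67
eef_pos: [485.8, 47.9, 144.4]
ee_rot: [-0.002, 0.715, 0.699, -0.002]
force: [0.5, -0.6, 0.4]
grip_width: 0.601
grip_force: 0.0
bottle 1 score 0.412 shift [36.  0.]
bottle 2 score 0.417 shift [38. 45.]
bottle 3 score 0.557 shift [45. 27.]
bottle 4 score 0.692 shift [1. 0.]
```

```bash
python3 -m handwheel '[[[1.5,0,-40,0,0,0,0.2],[0,0,-35,0,0,0,0.2],[0,0,-15,0,0,0,0.2],[0,0,0,0,0,0,-1],[0,0,0,0,0,0,-1],[0,0,0,0,0,0,-1],[0,0,0,0,0,0,-1]]]' 40
```

```text
time_s: 35.6
eef_pos: [490.0, 48.3, 57.8]
ee_rot: [0.001, 0.715, 0.699, 0.001]
force: [-0.1, 0.3, 6.3]
grip_width: 0.31
grip_force: 40.0
```

```bash
python3 -m handwheel '[[[0,0,30,0,0,0,-1],[0,0,35,0,0,0,-1],[0,0,30,0,0,0,-1],[46,8,0,0,0,0,-1],[46,8,0,0,0,0,-1],[46,8,0,0,0,0,-1],[46,8,0,0,0,0,-1],[0,0,0,0,0,0,-1]]]';python3 -m handwheel '[[[0,0,0,0,0,0,-1]]]'; python3 - <<'E'
from h import *
shot("wrist","w14")
E
```

```text
time_s: 36.6
eef_pos: [674.5, 80.8, 149.7]
ee_rot: [-0.001, 0.715, 0.7, -0.001]
force: [-0.4, -0.0, -1.5]
grip_width: 0.31
grip_force: 40.2
time_s: 36.72
eef_pos: [672.5, 80.4, 151.4]
ee_rot: [-0.0, 0.715, 0.699, -0.0]
force: [-0.3, 0.5, -0.7]
grip_width: 0.314
grip_force: 40.2
```

View pics/w14.png

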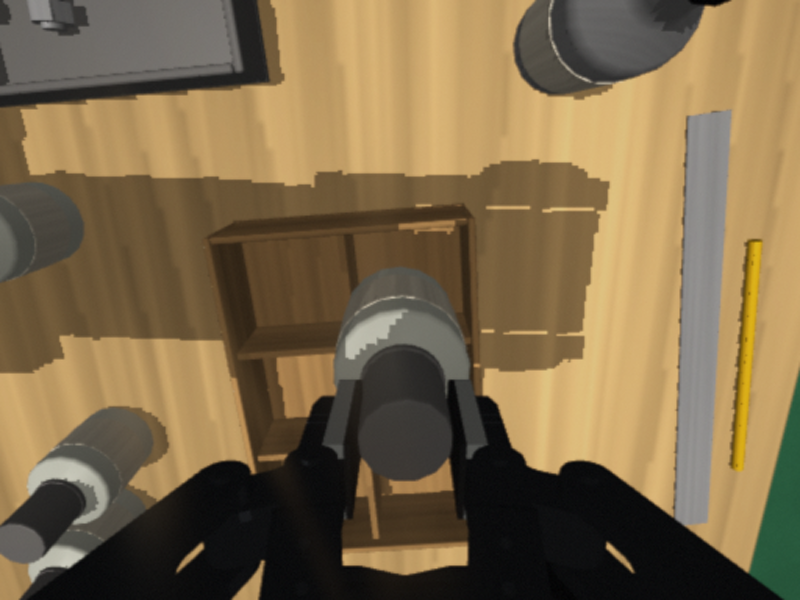

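The bottle is held centred between the pads (cap at (405,420)). The crate's outer top corners appear at (210,240) and (470,207), with the far wall at u≈475. I'll refine the crate pose from these.

```bash
python3 - <<'E'
from h import *
np.set_printoptions(precision=1,suppress=True)
C=load("w14"); print("corners",back(C,[(210,240),(470,207)],55)[:,:2],"divider x top end",back(C,[(349,233)],55)[:,:2],"far wall outer",back(C,[(478,390)],55)[:,:2],"near wall outer",back(C,[(236,355)],55)[:,:2],"y divider +35 at near wall",back(C,[(240,353)],55)[:,:2])
y=np.radians(2.6);R=np.array([[np.cos(y),-np.sin(y)],[np.sin(y),np.cos(y)]])
print("model", (np.array([(-72,107),(72,107),(0,107),(72,30),(-72,35)])@R.T)+[642.5,9])
# predicted bottle (held): underside at z = 151.4-57.8
b=np.array([672.5,80.4]); print("bottle base px",proj(C,[(b[0]+25*np.cos(a),b[1]+25*np.sin(a),94+50) for a in (0,1.57,3.14,4.71)]).round(0).tolist())
E
```

```text
corners [[570.7 110.4]
 [706.9 124.8]] divider x top end [[643.9 112.6]] far wall outer [[713.6  19.3]] near wall outer [[576.   44.3]] y divider +35 at near wall [[578.4  45.4]]
model [[565.7 112.6]
 [709.6 119.2]
 [637.6 115.9]
 [713.1  42.2]
 [569.   40.7]]
bottle base px [[471.0, 360.0], [403.0, 298.0], [338.0, 362.0], [406.0, 419.0]]
```

```bash
python3 -m handwheel '[[[2.8,0.7,-20,0,0,0,-1],[0,0,-30,0,0,0,-1],[0,0,-25,0,0,0,-1],[0,0,-8,0,0,0,-1],[0,0,-4,0,0,0,-1],[0,0,0,0,0,0,-1]]]'
```

```text
time_s: 37.52
eef_pos: [676.2, 81.1, 65.3]
ee_rot: [0.0, 0.715, 0.699, 0.0]
force: [0.9, 0.4, -1.6]
grip_width: 0.31
grip_force: 40.2
```

```bash
cat >>h.py <<'E'
def sc(name,ids=(0,1,2,3)):
    "shift in mm of each bottle in the scene view since scene0"
    C=shot("scene",name); a=cv2.imread("pics/scene0.png"); b=cv2.imread(f"pics/{name}.png")
    for i in ids:
        u=proj(C,[(*B0[i],70)])[0]; x,y=u.astype(int); T=a[y-24:y+24,x-13:x+13]; r=40
        m=cv2.matchTemplate(b[y-24-r:y+24+r,x-13-r:x+13+r],T,cv2.TM_CCOEFF_NORMED); _,v,_,l=cv2.minMaxLoc(m)
        q=back(C,[u,u+np.array(l)-r],70); print("bottle",i+1,"score",round(v,2),"px",np.array(l)-r,"mm",(q[1]-q[0])[:2].round(1))
E
python3 -m handwheel '[[[0,0,-3.3,0,0,0,-1],[0,0,0,0,0,0,-1],[0,0,0,0,0,0,0],[0,0,0,0,0,0,0],[0,0,30,0,0,0,0],[0,0,40,0,0,0,0],[0,0,30,0,0,0,0.2]]]'; python3 - <<'E'
from h import *
sc("s15",(0,2,3))
E
```

```text
time_s: 38.4
eef_pos: [676.2, 81.1, 163.3]
ee_rot: [0.001, 0.715, 0.699, 0.001]
force: [-0.1, -0.4, -0.4]
grip_width: 0.598
grip_force: 0.0
bottle 1 score 0.61 px [-38 -13] mm [-100.1   -1.3]
bottle 3 score 0.87 px [-24  18] mm [-14.2 -68. ]
bottle 4 score 0.75 px [0 0] mm [0. 0.]
```

I'll return to the w12 viewpoint, where the shadows are the same, and check for shifts in that wrist image.

```bash
cat >>h.py <<'E'
def wb(name,ids):
    "bottles seen from the w12 viewpoint: cap positions, by the cap's patch in w12"
    C=shot("wrist",name); print("at",sense()["eef_pos"].round(1)); a=cv2.imread("pics/w12.png"); b=cv2.imread(f"pics/{name}.png"); px=[(241,38),(306,137),(288,254),(273,336)]
    for i in ids:
        x,y=px[i]; T=a[max(y-25,0):y+35,x-28:x+40]; m=cv2.matchTemplate(b,T,cv2.TM_CCOEFF_NORMED)
        for k in range(2):
            _,v,_,l=cv2.minMaxLoc(m); p=(l[0]+28,l[1]+y-max(y-25,0)); print("bottle",i+1,"score",round(v,3),p,"cap",back(C,[p],102)[0,:2].round(1)); m[max(l[1]-15,0):l[1]+15,max(l[0]-15,0):l[0]+15]=-1
E
python3 -m handwheel '[[[-23,-22,40,0,0,0,0],[-24,-23,40,0,0,0,0],[-24,-23,40,0,0,0,0],[-24,-23,41,0,0,0,0],[-23,-22,0,0,0,0,0],[0,0,0,0,0,0,0],[0,0,0,0,0,0,0]]]'; python3 - <<'E'
from h import *
wb("w15",(0,2,3))
T=cv2.imread("pics/w12.png"); b=cv2.imread("pics/w15.png"); print("mean diff", np.abs(T.astype(int)-b).mean())
E
```

```text
time_s: 39.33
eef_pos: [558.2, -31.6, 322.0]
ee_rot: [-0.0, 0.715, 0.699, -0.0]
force: [0.4, -0.2, 0.1]
grip_width: 0.497
grip_force: 0.0
at [558.3 -31.4 321.8]
bottle 1 score 0.996 (239, 38) cap [447.9 113.1]
bottle 1 score 0.599 (262, 320) cap [440.8 -92.5]
bottle 3 score 0.992 (287, 255) cap [466.2 -39. ]
bottle 3 score 0.722 (275, 331) cap [ 450.4 -102.3]
bottle 4 score 0.993 (272, 338) cap [ 447.3 -108.5]
bottle 4 score 0.713 (283, 261) cap [462.7 -43.7]
mean diff 3.392986111111111
```

```bash
cat >>h.py <<'E'
def held(name):
    "shift of the held cap's picture against w14"
    shot("wrist",name); a=cv2.imread("pics/w14.png"); b=cv2.imread(f"pics/{name}.png"); T=a[340:485,355:455]
    m=cv2.matchTemplate(b[280:560,300:510],T,cv2.TM_CCOEFF_NORMED); _,v,_,l=cv2.minMaxLoc(m); print("held: score",round(v,3),"px shift",l[0]-55,l[1]-60)
E
python3 -m handwheel '[[[-21,28,-36,0,0,0,0.2],[-21,28,-36,0,0,0,0.2],[-21,28,-36,0,0,0,0.2],[-21,28,-36,0,0,0,0.2],[-22,29,-34,0,0,0,0.2],[0,0,0,0,0,0,0.2],[0,0,0,0,0,0,0.2]]]' 40;python3 -m handwheel '[[[0,0,-40,0,0,0,0.2],[0,0,-35,0,0,0,0.2],[0,0,-12,0,0,0,0.2],[0,0,0,0,0,0,-1],[0,0,0,0,0,0,-1],[0,0,0,0,0,0,-1],[0,0,0,0,0,0,-1]]]' 40
```

```text
time_s: 40.25
eef_pos: [453.0, 109.1, 145.0]
ee_rot: [0.001, 0.714, 0.7, 0.0]
force: [0.4, 1.1, -1.3]
grip_width: 0.6
grip_force: 0.0
time_s: 41.12
eef_pos: [452.7, 109.1, 58.3]
ee_rot: [0.001, 0.715, 0.699, 0.001]
force: [0.1, -0.1, 4.2]
grip_width: 0.313
grip_force: 39.5
```

```bash
python3 -m handwheel '[[[0,0,30,0,0,0,-1],[0,0,35,0,0,0,-1],[0,0,28,0,0,0,-1],[38,-8,0,0,0,0,-1],[38,-8,0,0,0,0,-1],[38,-8,0,0,0,0,-1],[38.5,-7,0,0,0,0,-1],[0,0,0,0,0,0,-1]]]';python3 -m handwheel '[[[0,0,0,0,0,0,-1]]]'; python3 - <<'E'
from h import *
held("w16")
E
```

```text
time_s: 42.12
eef_pos: [605.7, 77.5, 149.5]
ee_rot: [-0.0, 0.715, 0.699, -0.0]
force: [0.0, 0.2, -2.7]
grip_width: 0.311
grip_force: 40.1
time_s: 42.25
eef_pos: [603.8, 78.3, 150.1]
ee_rot: [-0.0, 0.715, 0.7, -0.0]
force: [-0.4, 0.1, -1.6]
grip_width: 0.31
grip_force: 40.1
held: score 0.848 px shift 0 -14
```

```bash
python3 -m handwheel '[[[1.5,-4,-20,0,0,0,-1],[0,0,-30,0,0,0,-1],[0,0,-25,0,0,0,-1],[0,0,-8,0,0,0,-1],[0,0,-4,0,0,0,-1],[0,0,0,0,0,0,-1]]]';python3 -m handwheel '[[[0,0,-1.5,0,0,0,-1],[0,0,0,0,0,0,-1]]]'
```

```text
time_s: 43.05
eef_pos: [606.2, 74.2, 64.2]
ee_rot: [0.0, 0.715, 0.7, 0.0]
force: [0.5, 0.2, -1.7]
grip_width: 0.306
grip_force: 40.2
time_s: 43.3
eef_pos: [606.3, 74.1, 62.4]
ee_rot: [0.0, 0.715, 0.699, 0.0]
force: [0.2, 0.1, 0.3]
grip_width: 0.311
grip_force: 40.3
```

```bash
python3 -m handwheel '[[[0,0,0,0,0,0,0],[0,0,0,0,0,0,0],[0,0,30,0,0,0,0],[0,0,40,0,0,0,0],[0,0,40,0,0,0,0],[-12,-26,40,0,0,0,0],[-12,-26,40,0,0,0,0],[-12,-26,40,0,0,0,0]]]'; python3 -m handwheel '[[[-12,-27,30,0,0,0,0],[0,0,0,0,0,0,0],[0,0,0,0,0,0,0]]]'; python3 - <<'E'
from h import *
wb("w17",(2,3))
E
```

```text
time_s: 44.3
eef_pos: [569.3, -4.6, 293.3]
ee_rot: [0.0, 0.715, 0.7, 0.0]
force: [1.2, -0.3, -0.4]
grip_width: 0.499
grip_force: 0.0
time_s: 44.68
eef_pos: [557.9, -30.4, 320.8]
ee_rot: [-0.001, 0.715, 0.7, -0.0]
force: [0.1, 0.0, -0.7]
grip_width: 0.5
grip_force: 0.0
at [557.8 -30.1 320.5]
bottle 3 score 0.829 (287, 257) cap [465.8 -39.1]
bottle 3 score 0.668 (293, 355) cap [ 462.9 -122.3]
bottle 4 score 0.854 (283, 264) cap [462.2 -44.6]
bottle 4 score 0.813 (289, 361) cap [ 459.1 -127.7]
```

Bottle 3 hasn't moved, but bottle 4 now matches near (459,−127), so it has been knocked aside. I'll pick bottle 3 first, then measure bottle 4 from a better viewpoint.

```bash
python3 -m handwheel '[[[-18,-2,-36,0,0,0,0.2],[-18,-2,-36,0,0,0,0.2],[-18,-2,-36,0,0,0,0.2],[-18,-2,-36,0,0,0,0.2],[-17,-1,-32,0,0,0,0.2],[0,0,0,0,0,0,0.2],[0,0,0,0,0,0,0.2]]]' 40;python3 -m handwheel '[[[0,0,-40,0,0,0,0.2],[0,0,-35,0,0,0,0.2],[0,0,-12,0,0,0,0.2],[0,0,0,0,0,0,-1],[0,0,0,0,0,0,-1],[0,0,0,0,0,0,-1],[0,0,0,0,0,0,-1]]]' 40
```

```text
time_s: 45.6
eef_pos: [470.1, -39.7, 146.8]
ee_rot: [0.001, 0.714, 0.7, 0.0]
force: [0.5, -0.3, -0.3]
grip_width: 0.6
grip_force: 0.0
time_s: 46.48
eef_pos: [469.6, -40.1, 59.8]
ee_rot: [0.001, 0.715, 0.699, 0.0]
force: [-0.7, -0.1, 6.0]
grip_width: 0.312
grip_force: 39.5
```

```bash
python3 -m handwheel '[[[0,0,30,0,0,0,-1],[0,0,35,0,0,0,-1],[0,0,27,0,0,0,-1],[35,12,0,0,0,0,-1],[35,12,0,0,0,0,-1],[35,12,0,0,0,0,-1],[35,12,0,0,0,0,-1],[0,0,0,0,0,0,-1]]]';python3 -m handwheel '[[[0,0,0,0,0,0,-1]]]'; python3 - <<'E'
from h import *
held("w18")
E
```

```text
time_s: 47.48
eef_pos: [609.9, 8.9, 149.9]
ee_rot: [-0.0, 0.714, 0.7, -0.0]
force: [-1.0, -0.2, -1.8]
grip_width: 0.307
grip_force: 40.2
time_s: 47.6
eef_pos: [608.3, 8.1, 150.5]
ee_rot: [-0.0, 0.715, 0.699, -0.0]
force: [0.0, 0.3, -1.5]
grip_width: 0.305
grip_force: 40.2
held: score 0.886 px shift 0 2
```

```bash
python3 -m handwheel '[[[0,0,-20,0,0,0,-1],[0,0,-30,0,0,0,-1],[0,0,-25,0,0,0,-1],[0,0,-8,0,0,0,-1],[0,0,-2,0,0,0,-1],[0,0,0,0,0,0,-1]]]';python3 -m handwheel '[[[0,0,-2,0,0,0,-1],[0,0,0,0,0,0,-1]]]'
```

```text
time_s: 48.4
eef_pos: [609.3, 8.0, 66.9]
ee_rot: [0.001, 0.715, 0.699, 0.0]
force: [0.4, 0.1, -1.8]
grip_width: 0.307
grip_force: 40.1
time_s: 48.65
eef_pos: [609.0, 8.1, 64.1]
ee_rot: [0.0, 0.715, 0.699, 0.0]
force: [0.5, 0.4, -2.2]
grip_width: 0.307
grip_force: 40.1
```

```bash
python3 -m handwheel '[[[0,0,-0.5,0,0,0,0],[0,0,0,0,0,0,0],[0,0,30,0,0,0,0],[0,0,40,0,0,0,0],[0,0,40,0,0,0,0],[-14,-32,40,0,0,0,0],[-14,-32,40,0,0,0,0],[-15,-32,40,0,0,0,0]]]'; python3 -m handwheel '[[[-15,-33,28,0,0,0,0],[0,0,0,0,0,0,0],[0,0,0,0,0,0,0]]]'; python3 - <<'E'
from h import *
C=shot("wrist","w19"); print(sense()["eef_pos"].round(1)); b=cv2.imread("pics/w19.png")
for ref,(x,y) in (("w12",(288,254)),("w15",(287,255)),("w12",(306,137)),("w12",(273,336))):
    a=cv2.imread(f"pics/{ref}.png"); T=a[y-25:y+35,x-28:x+40]; m=cv2.matchTemplate(b,T,cv2.TM_CCOEFF_NORMED)
    for k in range(2):
        _,v,_,l=cv2.minMaxLoc(m); p=(l[0]+28,l[1]+25); print(ref,round(v,3),p,back(C,[p],102)[0,:2].round(1)); m[max(l[1]-15,0):l[1]+15,max(l[0]-15,0):l[0]+15]=-1
E
```

```text
time_s: 49.65
eef_pos: [565.3, -88.7, 295.0]
ee_rot: [0.0, 0.715, 0.7, 0.0]
force: [0.7, -0.7, 0.0]
grip_width: 0.498
grip_force: 0.0
time_s: 50.02
eef_pos: [551.0, -120.3, 320.6]
ee_rot: [-0.001, 0.715, 0.7, -0.0]
force: [0.2, -0.6, -1.1]
grip_width: 0.499
grip_force: 0.0
[ 551.  -120.   320.3]
w12 0.691 (291, 255) [ 462.3 -127.4]
w12 0.671 (280, 352) [ 445.7 -209.2]
w15 0.69 (292, 254) [ 463.2 -126.7]
w15 0.669 (280, 352) [ 445.7 -209.2]
w12 0.678 (572, 494) [ 698.8 -356.1]
w12 0.665 (245, 62) [443.2   9.3]
w12 0.891 (288, 260) [ 459.6 -131.4]
w12 0.635 (619, 322) [ 722.8 -188.3]
```

```bash
python3 - <<'E'
from h import *
for n,(x,y) in (("w12",(288,254)),("w12",(273,336)),("w19",(288,258))):
    g=cv2.medianBlur(cv2.imread(f"pics/{n}.png",0),3)[y-60:y+60,x-60:x+60]
    c=cv2.HoughCircles(g,cv2.HOUGH_GRADIENT_ALT,1,8,param1=60,param2=.5,minRadius=14,maxRadius=24)
    print(n,(x,y), None if c is None else (c[0][:4]+[x-60,y-60,0]).round(1).tolist())
    b=cv2.HoughCircles(g,cv2.HOUGH_GRADIENT_ALT,1,8,param1=60,param2=.4,minRadius=26,maxRadius=40)
    print("   body",None if b is None else (b[0][:3]+[x-60,y-60,0]).round(1).tolist())
print(back(load("w19"),[(288,258)],102))
E
```

```text
w12 (288, 254) [[288.0, 254.0, 20.6]]
   body [[294.0, 247.0, 30.5], [303.0, 266.0, 35.2]]
w12 (273, 336) [[272.0, 336.0, 16.1], [281.0, 321.0, 17.6]]
   body [[282.0, 319.0, 31.5]]
w19 (288, 258) [[286.0, 258.0, 17.4]]
   body [[296.0, 246.0, 30.0], [309.0, 238.0, 32.6], [299.0, 270.0, 33.7]]
[[ 459.795384  -129.7675916  102.       ]]
```

Hough finds the cap of bottle 4 at (286,258), standing upright, which puts it near (462,−130). Picking it.

```bash
python3 -m handwheel '[[[-18,-2,-36,0,0,0,0.4],[-18,-2,-36,0,0,0,0.4],[-18,-2,-36,0,0,0,0.4],[-18,-2,-36,0,0,0,0.4],[-17,-2,-32,0,0,0,0.4],[0,0,0,0,0,0,0.4],[0,0,0,0,0,0,0.4]]]' 40;python3 -m handwheel '[[[0,0,-40,0,0,0,0.4],[0,0,-35,0,0,0,0.4],[0,0,-12,0,0,0,0.4],[0,0,0,0,0,0,-1],[0,0,0,0,0,0,-1],[0,0,0,0,0,0,-1],[0,0,0,0,0,0,-1]]]' 40
```

```text
time_s: 50.95
eef_pos: [463.1, -130.8, 146.4]
ee_rot: [0.001, 0.714, 0.7, 0.0]
force: [1.3, 0.3, -0.1]
grip_width: 0.703
grip_force: 0.0
time_s: 51.82
eef_pos: [462.6, -131.3, 59.8]
ee_rot: [0.001, 0.715, 0.699, 0.0]
force: [-2.2, -0.5, 7.3]
grip_width: 0.313
grip_force: 39.2
```

```bash
python3 -m handwheel '[[[0,0,30,0,0,0,-1],[0,0,35,0,0,0,-1],[0,0,27,0,0,0,-1],[37,17,0,0,0,0,-1],[37,17,0,0,0,0,-1],[37,17,0,0,0,0,-1],[38,18,0,0,0,0,-1],[0,0,0,0,0,0,-1]]]';python3 -m handwheel '[[[0,0,0,0,0,0,-1]]]'; python3 - <<'E'
from h import *
held("w20")
E
```

```text
time_s: 52.82
eef_pos: [612.4, -60.6, 150.2]
ee_rot: [0.0, 0.714, 0.7, 0.0]
force: [-0.6, -0.5, -2.1]
grip_width: 0.312
grip_force: 40.5
time_s: 52.95
eef_pos: [610.5, -62.0, 150.5]
ee_rot: [-0.0, 0.715, 0.699, -0.0]
force: [-0.1, 0.6, -1.9]
grip_width: 0.314
grip_force: 40.5
held: score 0.872 px shift 0 -8
```

```bash
python3 -m handwheel '[[[1,-2.4,-20,0,0,0,-1],[0,0,-30,0,0,0,-1],[0,0,-25,0,0,0,-1],[0,0,-8,0,0,0,-1],[0,0,-2,0,0,0,-1],[0,0,0,0,0,0,-1]]]';python3 -m handwheel '[[[0,0,-2,0,0,0,-1],[0,0,0,0,0,0,-1],[0,0,-0.5,0,0,0,0],[0,0,0,0,0,0,0],[0,0,30,0,0,0,0],[0,0,40,0,0,0,0],[0,0,30,0,0,0,0],[0,0,0,0,0,0,0]]]'
```

```text
time_s: 53.75
eef_pos: [612.3, -64.6, 66.5]
ee_rot: [0.001, 0.715, 0.699, 0.0]
force: [-0.4, -0.0, -0.8]
grip_width: 0.309
grip_force: 40.5
time_s: 54.75
eef_pos: [613.0, -64.5, 165.3]
ee_rot: [0.002, 0.715, 0.7, 0.001]
force: [0.1, -0.1, 0.2]
grip_width: 0.503
grip_force: 0.0
```

```bash
python3 -m handwheel '[[[-13,8,39,0,0,0,0],[-14,8,39,0,0,0,0],[-14,8,39,0,0,0,0],[-14,8,40,0,0,0,0],[0,0,0,0,0,0,0],[0,0,0,0,0,0,0]]]'; cat > chk.py <<'E'
from h import *
import sys
y=np.radians(2.6);R=np.array([[np.cos(y),-np.sin(y)],[np.sin(y),np.cos(y)]]); c0=np.array([643.5,9.5])
def chk(cn,name,r):
    C=shot(cn,name); g=cv2.imread(f"pics/{name}.png",0)
    for cell in ((35,70),(-35,70),(-35,0),(-35,-70),(35,0),(35,-70)):
        P=np.r_[c0+R@np.array(cell,float),106]; u=proj(C,[P])[0]; x,yy=u.astype(int); a=30
        s=g[max(yy-a,0):yy+a,x-a:x+a]
        h=cv2.HoughCircles(cv2.resize(s,None,fx=2,fy=2,interpolation=cv2.INTER_CUBIC),cv2.HOUGH_GRADIENT_ALT,1,6,param1=50,param2=.4,minRadius=int(1.6*r),maxRadius=int(2.5*r))
        print(cell,"expect px",u.round(0), [] if h is None else [(round(q[2]/2,1),(R.T@(back(C,[(q[0]/2+x-a,q[1]/2+max(yy-a,0))],106)[0,:2]-c0)).round(1).tolist()) for q in h[0][:3]])
chk(sys.argv[1],sys.argv[2],float(sys.argv[3]))
E
python3 chk.py wrist w21 18
python3 -m handwheel '[[[-25,-50,0,0,0,0,0],[-25,-50,0,0,0,0,0],[-25,-50,0,0,0,0,0],[-25,-50,0,0,0,0,0],[-25,-50,0,0,0,0,0],[0,0,0,0,0,0,0]]]'; python3 chk.py top t22 9
```

```text
time_s: 55.5
eef_pos: [556.8, -32.3, 318.2]
ee_rot: [-0.001, 0.715, 0.699, -0.001]
force: [0.9, -0.3, -0.0]
grip_width: 0.501
grip_force: 0.0
(35, 70) expect px [575.  79.] [(np.float32(20.2), [32.2, 69.9])]
(-35, 70) expect px [473.  87.] [(np.float32(19.9), [-38.9, 71.2]), (np.float32(19.5), [-36.0, 63.0]), (np.float32(17.4), [-38.5, 74.1])]
(-35, 0) expect px [475. 190.] [(np.float32(20.0), [-40.9, -2.2])]
(-35, -70) expect px [477. 282.] [(np.float32(18.5), [-40.3, -62.3])]
(35, 0) expect px [571. 183.] [(np.float32(20.3), [25.8, 0.2])]
(35, -70) expect px [568. 276.] [(np.float32(19.8), [40.2, -71.6])]
time_s: 56.3
eef_pos: [430.3, -285.0, 317.9]
ee_rot: [-0.002, 0.716, 0.698, -0.0]
force: [-0.1, 0.1, -1.3]
grip_width: 0.497
grip_force: 0.0
(35, 70) expect px [345. 248.] [(np.float32(9.5), [31.0, 68.4])]
(-35, 70) expect px [348. 295.] [(np.float32(10.0), [-39.7, 68.8]), (np.float32(9.1), [-54.7, 42.7])]
(-35, 0) expect px [396. 292.] [(np.float32(9.3), [-40.4, -2.1]), (np.float32(9.0), [-19.2, 17.6])]
(-35, -70) expect px [444. 288.] [(np.float32(10.0), [-39.4, -68.6])]
(35, 0) expect px [393. 244.] []
(35, -70) expect px [441. 241.] []
```

```bash
python3 - <<'E'
from rig import *
print(finish_job())
E
```

```text
the job is handed in; nothing more can be done
None
```

I handed the job in at 56 s of the 208 s limit: three long studs in the box with its cover shut to the stop, and four bottles upright in their own crate cells. The tin, tape, spray bottle and other fixings were left in place, and the rig gave no verdict.

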